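# Cover the paint dishes for the night

## Task

The porcelain painter is done for the day: cover each of the four paint dishes that stand together in the middle of the bench with the wooden lid that fits it, so that every lid sits level and fully home on its own dish. Take the lids by their grips and set them down without dropping them, leave the dishes standing where they are, and do not disturb the blue jar or the burnishing stick lying among them.

Things in the scene. Friction and masses are not known exactly. Their poses are not given: they have to be found in the camera images.
- lid_large: Loose beech lid, darker grip, lying plug down. Origin: centre of the plug's underside, z up. Above the origin: tapered plug 0-8 mm, flat flange 8-14 mm, straight grip 14-42 mm. Largest, round: flange 120 mm across, plug 84 mm at its foot, 98 mm under the flange, knob 22 mm. Fits dish_large; fully home its origin is about 17.5 mm above that dish's origin (flange on rim).
- lid_medium: Loose beech lid, darker grip, lying plug down. Origin: centre of the plug's underside, z up. Above the origin: tapered plug 0-8 mm, flat flange 8-14 mm, straight grip 14-42 mm. The middle-sized round lid: flange 68 mm across, plug 38 mm at its foot and 50 mm under the flange, round knob 18 mm across. Fits dish_medium; fully home its origin is about 17 mm above that dish's origin.
- lid_little: Loose beech lid, darker grip, lying plug down. Origin: centre of the plug's underside, z up. Above the origin: tapered plug 0-8 mm, flat flange 8-14 mm, straight grip 14-42 mm. The smallest round lid: flange 48 mm across, plug 19 mm at its foot and 26 mm under the flange, round knob 15 mm across. Fits dish_little; fully home its origin is about 18 mm above that dish's origin.
- lid_oblong: Loose beech lid, darker grip, lying plug down. Origin: centre of the plug's underside, z up. Above the origin: tapered plug 0-8 mm, flat flange 8-14 mm, straight grip 14-42 mm. The only oblong one: flange 86 mm (along its x) by 62 mm (along its y), plug 56 x 32 at its foot, 66 x 42 under the flange; grip: a bar 44 mm along x, 14 mm thick along y. Fits dish_oblong, long side along long side, either way round; fully home its origin is 18 mm above the dish's origin.
- dish_large: Loose, standing upright on the bench; origin at the centre of its underside, z up. The largest round cream-white paint dish, 116 mm across, rim about 25.5 mm high, mouth 104 mm across inside, ochre paint dried in it (0.22 kg).
- dish_medium: Loose, standing upright on the bench; origin at the centre of its underside, z up. The middle-sized round cream-white paint dish, 64 mm across, rim 25 mm high, mouth 56 mm across inside, narrowing to 44 mm at the floor, ochre smears on the rim (0.12 kg).
- dish_little: Loose, standing upright on the bench; origin at the centre of its underside, z up. The smallest round cream-white paint dish, 41 mm across, rim 26 mm high, mouth 33 mm across inside; the centre of the mouth lies about 1.5 mm from the origin along the dish's own +y; ochre smears on the rim (0.07 kg). (Another small dish, far off at the back right by the lamp, belongs to the room.)
- dish_oblong: Loose, standing upright on the bench; origin at the centre of its underside, z up. The oblong cream-white porcelain paint box, 80 mm (along its x) by 56 mm (along its y), rim 26 mm high, walls 4 mm thick, inside 72 x 48 mm, a low rib across its floor and ochre in its two wells (0.16 kg).
- jar: Bystander: a small blue paint jar with a white screw cap, 45 mm across and 70 mm tall, standing loose near the right-hand lids and dishes; origin at the centre of its underside. Not to be disturbed.
- burnisher: Bystander: a turned wooden burnishing stick about 160 mm long and 17 mm thick, lying loose on the bare bench between the lids and the dishes; origin below its middle. Not to be disturbed.
Not all that is in view belongs to the job. What is shaped like the lid_large but red is not meant.

How it is judged:
By the outcome, as a careful person would: the job done as asked, in the order asked, and still so for the second after the job is handed in, with the robot touching nothing.
It also fails if it takes over 104 s, if anything falls off the work surface, if the arm or the gripper's body presses on something with over 40 N, if the wrist force passes 120 N, or if a joint passes its speed limit or range.

## Robot

A 6-joint arm with a two-finger parallel gripper is mounted at the origin on a cart in front of the work surface, level with it; the furniture and walls round the work are solid. World frame = base frame: x ahead of the robot, y to its left, z up, the work surface at z = 0. Lengths are in mm, angles in rad, forces in N, time in s.
With the tool pointing down it reaches from about 350 to 875 mm from the base axis. Payload 4.2 kg.
Tool frame: the origin (TCP) lies midway between the tips of the shut fingers; the grasp point (between the pads) lies 19 mm behind it; z points along the fingers, y is the direction in which the jaws open and shut (so a half turn about z gives the same grasp; the last joint's range is limited). The gripper opens to 85 mm and grips with 20 to 120 N. Pads are 22 mm wide; open, the fingers measure 114 mm over their backs; the gripper's body (76 mm by 85 mm) begins 54 mm behind the grasp point. The pads swing forward as they close: fully open they stand 13 mm farther back than shut.
Start: joints at [1.435, 0.385, 0.008, 0, -1.194, -0.259], TCP at [240.356, 576.912, 211.312] pointing down, gripper open.
Joint ranges: [-3.14, 3.14], [-1.21, 2.06], [-1.07, 1.41], [-3.16, 2.05], [-2.99, -0.16], [-3.1, 3.1]. Speed limits (rad/s): [2.79, 2.79, 3.14, 3.14, 3.14, 3.14].

## Interface

Orientations are given as a unit quaternion [x, y, z, w].
In Python, from bench import readout, optics, workorder, nets gives the robot as it stands. The module is installed in compiled form; this text tells all that it offers.
- The arm moves only by the tool move_arm, never from a script. Its argument "steps" is a list of rows, each a list of 7 numbers: the opening, from -1 (shut) to 1 (fully open), so that 0 is half open, then the shift along the world's x, y, z in mm, then the turn, a rotation vector about the world's x, y, z in rad. In form: [[gripper, tx, ty, tz, wx, wy, wz], ...]. A call has 1 to 5 rows; each row is the pose to reach, as a shift and turn from the pose commanded when the call began; what a row does not reach only later rows make up. A row lasts 1/12 s, in which the tool goes at most 41.7 mm and 7.16 degrees, less where a joint would pass 70% of its speed; a pose out of reach is approached as far as the arm can. A call with a gripper value outside its range is refused whole. The fingers move at their own pace and stop on an object; the grip force is fixed at half the most. Time passes only in rows, so rows that repeat a pose let the fingers close. It gives the time, the measured TCP pose, the force and the opening at its end, in the units of the state.
- readout.read_state(): the state, without advancing time (a new reading comes with each control period).
- optics.get_image(name): name is "side" or "top" or "wrist"; returns a dict with "frame" (420x560x3 uint8, blue, green, red), "fx", "fy", "cx", "cy" (pixels), "k1" (the pictures are not rectified: a ray, as slopes to the right and down, at radius r is drawn at 1 + k1 r^2 times it, then the intrinsics apply), "rvec" (rotation vector, rad) and "tvec" (3), from world to camera coordinates, as OpenCV has them. Camera axes: x right, y down, z forward; pixel columns grow to the right and rows downward; lengths in mm; the calibration is good to about 2 mm. A picture is of the moment at which its call begins. There is no depth.
- workorder.job_done(): hands the job in, once; it reports no verdict.
Trained networks look in a picture, given as the dict that the camera call returned (one of the last four; its "shot" number tells which), for a name from the list of things; names that differ only in an ending like _2 or _b are one class to them, and where a whole thing is asked for, a point or a joint stands for the part that bears it (a point fixed in the world has none). Each returns a list of dicts, best first, with "conf" (0 to 1); they miss things now and then, are a little off and sometimes report something else, mostly with a low value. They report only what shows in the picture. A call takes as long as a camera call. They do not tell look-alikes from the thing itself.
- nets.silhouettes(name, picture): "region" (420x560 bool, what is visible of it) and "extent" ([left, top, right, bottom] in pixels, round what is visible of it).
- nets.tip_of(name, picture): "uv" ([column, row] in pixels: a listed point, or the origin of a listed thing).
The state is a dict: "clock": time; "joints": joint angles; "joint_vel": joint speeds; "joint_efforts": joint torques, N m; "position": TCP position; "ee_rot": TCP orientation; "contact_force": force on the tool from outside, world axes, zero at the start; "wrist_torque": the same for the moment, N m; "gripper_width": finger opening in mm.
Only numpy, scipy, OpenCV 4.12 (cv2) and the standard library are available. Lean on these libraries where they do the work, as an engineer would, in place of code of your own. Each camera call takes 0.05 s, during which the arm holds its last target.

## Working session

There is one attempt and no reset: what is moved stays moved. The work goes in short steps, Python scripts to look and compute and a tool call to move; the robot and the scene stay as the last step left them, time stands still between calls to the robot, and variables do not carry over. Pictures are saved under pics/ and viewed, and the job is handed in when it is done.

Besides the shell and the picture viewer there is one more tool, called after "Request:" as name(argument=value, ...), one argument or row to a line, values as JSON. move_arm: Moves the arm, as the interface text tells. Its arguments: {"type":"object","properties":{"steps":{"type":"array","items":{"type":"array","items":{"type":"number"}}}},"required":["steps"]}

```bash
mkdir -p pics
cat > h.py <<'E'
import numpy as np, cv2
from bench import readout, optics, workorder, nets
def K(p): return np.array([[p['fx'],0,p['cx']],[0,p['fy'],p['cy']],[0,0,1.]])
def dist(p): return np.array([0,0,0,0.,0]) 
def ray(p,uv):
    x=(uv[0]-p['cx'])/p['fx'];y=(uv[1]-p['cy'])/p['fy'];rd=np.hypot(x,y);r=rd
    for _ in range(30): r=rd/(1+p['k1']*r*r)
    s=r/rd if rd>0 else 1
    R,_=cv2.Rodrigues(np.array(p['rvec'],float));t=np.array(p['tvec'],float).ravel()
    return -R.T@t, R.T@np.array([x*s,y*s,1])
def onz(p,uv,z):
    c,d=ray(p,uv);return c+d*(z-c[2])/d[2]
def proj(p,X):
    D=np.array([p['k1'],0,0,0,0],float)
    return cv2.projectPoints(np.atleast_2d(np.array(X,float)),np.array(p['rvec'],float),np.array(p['tvec'],float),K(p),D)[0].reshape(-1,2)
E
python3 - <<'E'
from h import *
s=readout.read_state();print(s)
for n in ['side','top','wrist']:
    p=optics.get_image(n);print(n,p['fx'],p['fy'],p['k1'],p['rvec'],p['tvec'])
    cv2.imwrite(f'pics/{n}0.png',p['frame'])
E
```

```text
{'clock': 0.0, 'joints': array([ 1.43459380e+00,  3.85575968e-01,  6.61659041e-03, -4.94548734e-04,
       -1.19401133e+00, -2.58556911e-01]), 'joint_vel': array([-1.27951473e-03, -2.46465973e-04,  4.60327751e-04, -8.47655890e-05,
        2.06941280e-04, -1.22480391e-03]), 'joint_efforts': array([ 5.79443804e-04, -3.92290199e+01,  1.88399005e+01,  4.18610618e+00,
       -4.66976126e-03, -5.39028491e-06]), 'position': array([240.13429856, 576.33993521, 210.20697077]), 'ee_rot': array([ 9.80565282e-01, -1.96189940e-01, -1.62929754e-04,  1.09921005e-03]), 'contact_force': array([-0.19564552,  0.13313655,  0.15764563]), 'wrist_torque': array([-0.00145889,  0.01029393, -0.06456618]), 'gripper_width': 85.23685694466197}
side 524.4632852714975 524.4632852714975 -0.06213674283888688 [ 2.18810749 -0.1264654   0.03470717] [-584.12963205   60.54550725 1212.65991622]
top 535.2353759389575 535.2353759389575 -0.027927695972373507 [ 2.18634166 -2.12776916  0.10139162] [ -50.23064538  581.3044535  1342.47551423]
wrist 329.0665431496274 329.0665431496274 -0.03686241824620262 [-1.63381571  2.45199871  0.37675268] [624.6892383  -39.41511239 379.47306214]
```

View pics/top0.png

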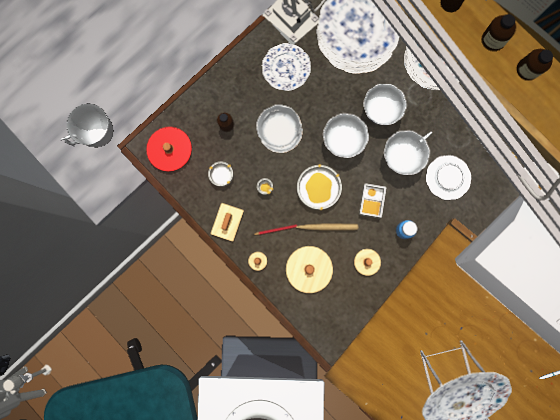

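View pics/side0.png

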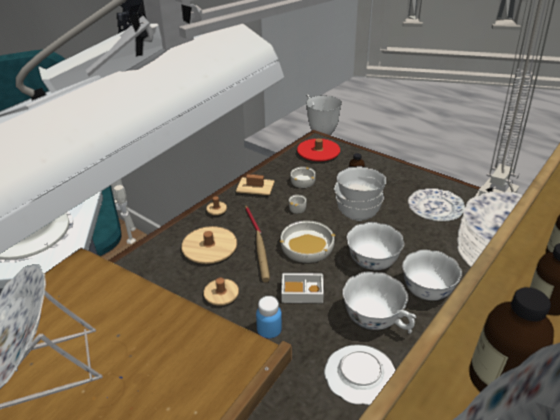

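View pics/wrist0.png

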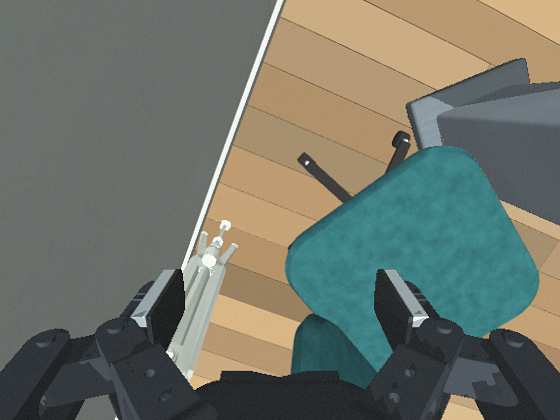

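```bash
cat >> h.py <<'E'
LIDS=['lid_large','lid_medium','lid_little','lid_oblong'];DISH=['dish_large','dish_medium','dish_little','dish_oblong']
def tri(obs):
    A=np.zeros((3,3));b=np.zeros(3)
    for p,uv in obs:
        c,d=ray(p,uv);d=d/np.linalg.norm(d);M=np.eye(3)-np.outer(d,d);A+=M;b+=M@c
    return np.linalg.solve(A,b)
E
python3 - <<'E'
from h import *
P={n:optics.get_image(n) for n in ['top','side']}
for n in P:
  p=P[n];print(n)
  print('base',proj(p,[[0,0,0],[300,0,0],[0,300,0],[500,0,0]]).round(0).tolist())
  for o in LIDS+DISH+['jar','burnisher']:
    r=nets.tip_of(o,p)[:3]
    print(o,[(np.round(k['uv'],1).tolist(),round(k['conf'],2),onz(p,k['uv'],0)[:2].round(1).tolist()) for k in r])
E
```

```text
top
base [[259.0, 440.0], [263.0, 319.0], [141.0, 435.0], [265.0, 241.0]]
lid_large [([309.4, 267.1], 0.94, [436.7, -116.8]), ([167.8, 149.2], 0.65, [739.1, 267.9]), ([371.1, 196.7], 0.29, [625.1, -274.9])]
lid_medium [([366.5, 260.7], 0.57, [457.2, -264.5])]
lid_little [([257.3, 260.6], 0.57, [449.7, 19.0])]
lid_oblong []
dish_large [([315.7, 187.2], 0.59, [646.6, -128.8]), ([226.9, 220.7], 0.34, [551.7, 102.2])]
dish_medium [([221.4, 172.8], 0.76, [678.8, 121.8]), ([331.0, 224.2], 0.36, [549.8, -170.8])]
dish_little [([267.1, 192.1], 0.64, [630.2, -1.0])]
dish_oblong [([370.5, 198.6], 0.92, [620.1, -273.3])]
jar [([405.3, 230.9], 0.56, [537.4, -364.9])]
burnisher [([327.2, 229.0], 0.76, [537.0, -161.1])]
side
base [[26.0, 231.0], [154.0, 221.0], [55.0, 165.0], [238.0, 214.0]]
lid_large [([318.1, 155.8], 0.88, [735.2, 245.0]), ([209.0, 247.7], 0.76, [430.4, -115.0])]
lid_medium [([218.2, 293.9], 0.56, [448.1, -259.6])]
lid_little []
lid_oblong [([257.7, 189.4], 0.62, [554.6, 99.8])]
dish_large [([306.5, 246.4], 0.94, [643.1, -138.3])]
dish_medium [([303.6, 177.7], 0.73, [678.2, 138.3]), ([306.1, 247.3], 0.19, [641.8, -141.1])]
dish_little [([298.1, 210.1], 0.8, [643.8, -2.4])]
dish_oblong [([302.0, 292.0], 0.74, [613.0, -275.1]), ([304.4, 179.0], 0.56, [679.4, 131.7])]
jar [([271.5, 328.2], 0.79, [544.0, -360.2])]
burnisher [([264.0, 256.8], 0.68, [547.8, -160.5])]
```

Run:
```python
from h import *
from scipy.spatial.transform import Rotation as Ro
p=optics.get_image('wrist');s=readout.read_state()
R,_=cv2.Rodrigues(np.array(p['rvec'],float));c=-R.T@np.array(p['tvec'],float).ravel()
T=Ro.from_quat(s['ee_rot']).as_matrix()
print(c, T.T@(c-s['position']), (T.T@R.T).round(3))
p=optics.get_image('top');cv2.imwrite('pics/topz.png',cv2.resize(p['frame'][130:300,130:430],None,fx=2.6,fy=2.6,interpolation=cv2.INTER_CUBIC))
```

```text
[311.67721868 547.95847731 373.36989585] [  76.98606614   -0.7073144  -162.05719407] [[-0.    -0.953 -0.302]
 [ 1.    -0.     0.   ]
 [-0.    -0.302  0.953]]
```

View pics/topz.png

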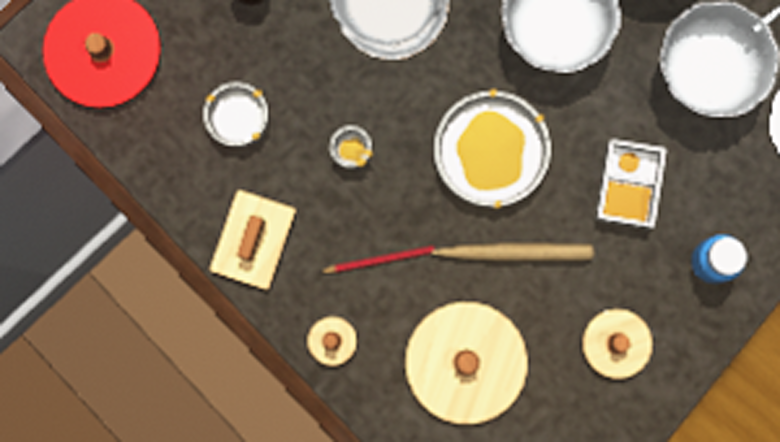

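Request:
move_arm(
  steps=[
    [1,13,-38,10,0,0,0.08],
    [1,26,-76,20,0,0,0.16],
    [1,39,-114,30,0,0,0.24],
    [1,52,-152,40,0,0,0.32],
    [1,65,-188,40,0,0,0.395],
  ],
)

```text
clock: 1.77
position: [306.2, 387.9, 253.6]
ee_rot: [1.0, 0.002, 0.001, -0.002]
contact_force: [0.8, 0.0, 0.7]
gripper_width: 85.7
```

Request:
move_arm(
  steps=[
    [1,13,-38,0,0,0,0],
    [1,26,-76,0,0,0,0],
    [1,39,-114,0,0,0,0],
    [1,52,-152,0,0,0,0],
    [1,65,-188,0,0,0,0],
  ],
)

```text
clock: 2.18
position: [370.4, 198.9, 251.8]
ee_rot: [1.0, 0.0, 0.0, -0.0]
contact_force: [1.3, 0.9, -0.1]
gripper_width: 85.5
```

Request:
move_arm(
  steps=[
    [1,13,-38,0,0,0,0],
    [1,26,-76,0,0,0,0],
    [1,39,-114,0,0,0,0],
    [1,52,-152,0,0,0,0],
    [1,65,-188,0,0,0,0],
  ],
)

```text
clock: 2.6
position: [435.5, 10.8, 251.9]
ee_rot: [1.0, 0.0, 0.001, -0.0]
contact_force: [0.3, 1.2, -0.4]
gripper_width: 85.5
```

Request:
move_arm(
  steps=[
    [1,10,-30,0,0,0,0],
    [1,20,-60,0,0,0,0],
    [1,35,-90,0,0,0,0],
    [1,35,-90,0,0,0,0],
    [1,35,-90,0,0,0,0],
  ],
)

```text
clock: 3.02
position: [470.5, -78.5, 250.9]
ee_rot: [1.0, -0.002, -0.0, -0.0]
contact_force: [-1.6, 0.2, -0.7]
gripper_width: 85.2
```

Run:
```python
from h import *
p=optics.get_image('wrist');cv2.imwrite('pics/w1.png',p['frame'])
np.save('w1.npy',p,allow_pickle=True)
s=readout.read_state();print(s['position'],s['ee_rot'],s['joints'],s['contact_force'])
for o in LIDS+DISH+['jar','burnisher']:
    r=nets.tip_of(o,p)[:3]
    print(o,[(np.round(k['uv'],1).tolist(),round(k['conf'],2),onz(p,k['uv'],0)[:2].round(1).tolist()) for k in r])
```

```text
[470.16472631 -77.53263918 251.04127084] [ 9.99999652e-01 -7.63041940e-04 -3.26872863e-04 -8.46249077e-05] [ 1.78343865e-01  1.00077078e-01 -2.73377713e-01 -3.03885870e-04
 -1.19795469e+00  1.39103716e+00] [-0.55020785 -0.21707042 -0.88890934]
lid_large []
lid_medium [([422.5, 182.2], 0.59, [453.6, -262.8])]
lid_little [([204.7, 185.4], 0.59, [450.1, 18.3])]
lid_oblong [([128.7, 105.4], 0.89, [549.8, 103.9])]
dish_large [([331.1, 16.3], 0.9, [644.5, -136.7])]
dish_medium []
dish_little [([206.6, 14.8], 0.93, [646.7, 3.1]), ([346.7, 111.0], 0.62, [541.7, -159.6])]
dish_oblong [([448.7, 46.9], 0.68, [613.9, -274.5])]
jar [([511.8, 113.2], 0.84, [540.4, -364.1])]
burnisher [([349.3, 108.8], 0.56, [544.2, -162.6])]
```

View pics/w1.png

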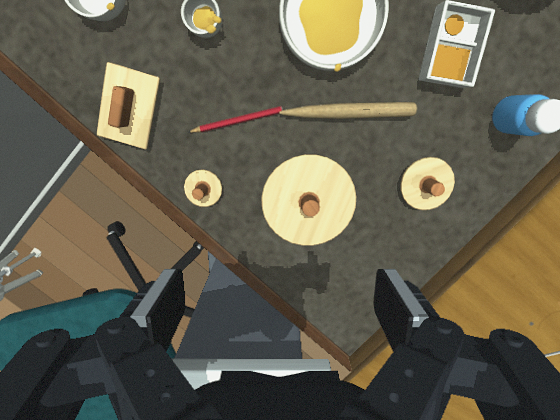

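```bash
cat >> h.py <<'E'
from scipy.optimize import least_squares
def circ(P):
    f=lambda q:np.hypot(P[:,0]-q[0],P[:,1]-q[1])-q[2]
    r=least_squares(f,[*P.mean(0),P.std()*1.4],loss='soft_l1',f_scale=1.);return r.x,np.sqrt(np.mean(r.fun**2))
def lidmask(p):
    h=cv2.cvtColor(p['frame'],cv2.COLOR_BGR2HSV)
    return ((h[...,2]>160)&(h[...,1]>40)&(h[...,1]<150)&(h[...,0]>12)&(h[...,0]<32)).astype(np.uint8)
def blob(p,m,X,z,rad):
    # contour of mask component around world X, mapped on plane z
    u,v=proj(p,[[X[0],X[1],z]])[0]
    k=cv2.morphologyEx(m,cv2.MORPH_OPEN,np.ones((3,3),np.uint8))
    cs,_=cv2.findContours(k,cv2.RETR_EXTERNAL,cv2.CHAIN_APPROX_NONE)
    cs=[c for c in cs if len(c)>25]
    c=min(cs,key=lambda c:-cv2.pointPolygonTest(c.astype(np.float32),(float(u),float(v)),True))
    return np.array([onz(p,q[0].astype(float),z)[:2] for q in c])
E
python3 - <<'E'
from h import *
p=np.load('w1.npy',allow_pickle=True).item()
m=lidmask(p)
for o,X in dict(lid_large=(437,-115),lid_medium=(455,-262),lid_little=(450,19),lid_oblong=(550,102)).items():
    P=blob(p,m,X,12,0)
    if o!='lid_oblong': q,e=circ(P);print(o,q.round(1),e.round(2))
    else:
        r=cv2.minAreaRect(P.astype(np.float32));print(o,r, cv2.boxPoints(r).round(1).tolist())
E
```

```text
lid_large [ 431.6 -114.8   59.2] 0.37
lid_medium [ 454.3 -264.    33.2] 0.41
lid_little [449.6  18.6  23.1] 0.37
lid_oblong ((548.6953125, 101.35919189453125), (61.530330657958984, 85.6493148803711), 72.89279174804688) [[498.70001220703125, 84.5999984741211], [580.5999755859375, 59.400001525878906], [598.7000122070312, 118.19999694824219], [516.7999877929688, 143.39999389648438]]
```

Request:
move_arm(
  steps=[
    [1,40,0,0,0,0,0],
    [1,80,0,0,0,0,0],
    [1,120,5,0,0,0,0],
    [1,150,10,0,0,0,0],
    [1,150,10,0,0,0,0],
  ],
)

```text
clock: 3.98
position: [624.7, -66.2, 248.5]
ee_rot: [1.0, 0.0, -0.001, 0.0]
contact_force: [0.1, 0.3, 0.6]
gripper_width: 85.4
```

Request:
move_arm(
  steps=[
    [1,0,0,0,0,0,0],
    [1,0,0,0,0,0,0],
  ],
)

```text
clock: 4.15
position: [619.8, -67.0, 250.7]
ee_rot: [1.0, 0.0, -0.001, 0.0]
contact_force: [-0.1, -0.5, 0.4]
gripper_width: 85.3
```

Run:
```python
from h import *
p=optics.get_image('wrist');cv2.imwrite('pics/w2.png',p['frame'])
np.save('w2.npy',p,allow_pickle=True)
s=readout.read_state();print(s['position'],s['ee_rot'],s['joints'],s['contact_force'])
for o in LIDS+DISH+['jar','burnisher']:
    r=nets.tip_of(o,p)[:3]
    print(o,[(np.round(k['uv'],1).tolist(),round(k['conf'],2),onz(p,k['uv'],0)[:2].round(1).tolist()) for k in r])
S={}
for o in DISH:
    r=nets.silhouettes(o,p)
    print(o,[(k['extent'],round(k['conf'],2)) for k in r[:3]])
```

```text
[619.56134016 -67.13169593 251.40229488] [ 9.99999961e-01  1.65584843e-04 -2.24553892e-04  2.85864985e-05] [ 1.51381819e-01  3.58607289e-01  6.89881255e-02 -1.16155486e-05
 -1.28162976e+00  1.41974899e+00] [-0.58672133  0.26654316  0.06548523]
lid_large [([315.3, 298.0], 0.86, [432.4, -118.6]), ([0.0, 71.3], 0.7, [740.1, 268.3])]
lid_medium [([417.3, 287.1], 0.66, [449.6, -264.7])]
lid_little [([221.8, 286.4], 0.78, [451.3, 15.4])]
lid_oblong [([151.5, 219.9], 0.81, [551.8, 104.3])]
dish_large [([333.7, 152.6], 0.97, [641.1, -134.5]), ([315.2, 297.7], 0.17, [432.9, -118.4])]
dish_medium [([125.6, 128.2], 0.62, [671.4, 122.9]), ([415.9, 284.3], 0.22, [454.2, -262.1])]
dish_little [([222.4, 151.2], 0.56, [642.7, 4.5]), ([126.5, 129.2], 0.48, [670.2, 121.9])]
dish_oblong [([442.9, 171.1], 0.82, [618.1, -276.0]), ([154.3, 222.9], 0.44, [547.5, 101.0])]
jar [([494.0, 231.8], 0.85, [534.6, -360.2])]
burnisher [([349.4, 227.5], 0.92, [541.1, -160.6])]
dish_large [([289.4, 102.6, 386.2, 200.4], 0.96)]
dish_medium [([89.7, 97.8, 152.1, 158.0], 0.61), ([293.3, 221.4, 415.9, 237.7], 0.57)]
dish_little [([202.2, 131.4, 237.7, 173.4], 0.76)]
dish_oblong [([414.2, 138.0, 481.3, 211.7], 0.94)]
```

View pics/w2.png

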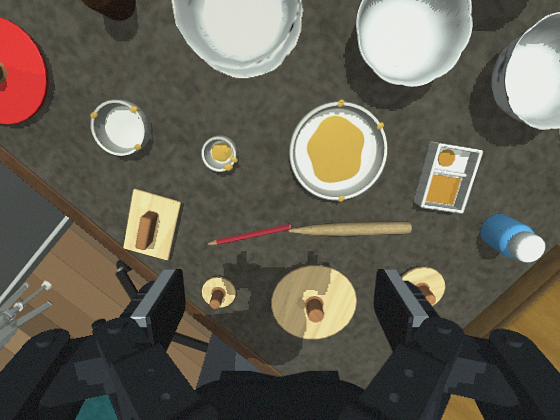

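```bash
cat >> h.py <<'E'
def ortho(p,cx,cy,half,z,s=4):
    # image rows: -x world down, cols: -y right ; s px/mm
    n=int(2*half*s);g=(np.arange(n)+.5)/s-half
    Y,X=np.meshgrid(cy-g,cx-g);
    uv=proj(p,np.stack([X.ravel(),Y.ravel(),np.full(X.size,z)],1)).reshape(n,n,2).astype(np.float32)
    return cv2.remap(p['frame'],uv[...,0],uv[...,1],cv2.INTER_CUBIC)
E
python3 - <<'E'
from h import *
p=np.load('w2.npy',allow_pickle=True).item()
D=dict(l=(645,-135,25.5),m=(675,122,25),t=(645,3,26),o=(617,-275,26))
ims=[]
for k,(x,y,z) in D.items():
    h=75 if k=='l' else 50
    im=ortho(p,x,y,h,z,s=300/(2*h));
    s=300/(2*h)
    for g in range(-h//10*10,h,10):
        a=int(150+g*s); cv2.line(im,(a,0),(a,4 if g else 14),(0,0,255),1);cv2.line(im,(0,a),(4 if g else 14,a),(0,0,255),1)
    ims.append(im)
cv2.imwrite('pics/o2.png',np.vstack([np.hstack(ims[:2]),np.hstack(ims[2:])]))
E
```

```text
(no output)
```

View pics/o2.png

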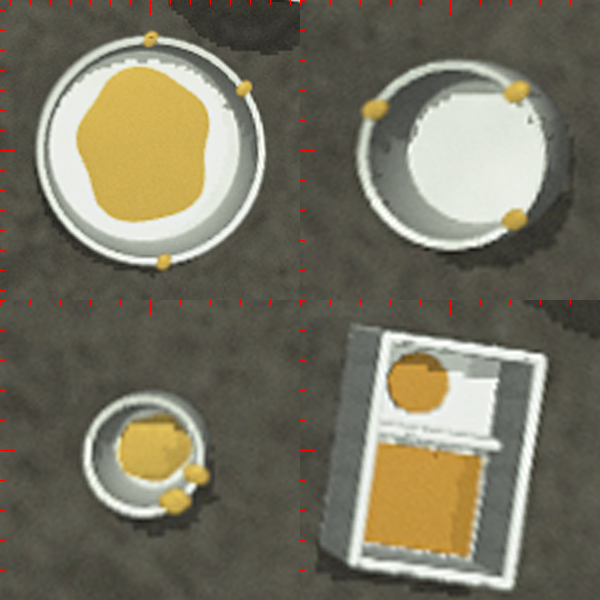

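```bash
cat >> h.py <<'E'
def edges(p,cx,cy,z,rmid,half=7):
    # bright rim band around circle: returns outer and inner edge points in world via threshold crossing
    h=cv2.cvtColor(p['frame'],cv2.COLOR_BGR2GRAY).astype(np.float32)
    sat=cv2.cvtColor(p['frame'],cv2.COLOR_BGR2HSV)[...,1]
    O=[];I=[]
    rs=np.arange(rmid-half,rmid+half,.2)
    for a in np.linspace(0,2*np.pi,180,endpoint=False):
        P=np.stack([cx+rs*np.cos(a),cy+rs*np.sin(a),np.full(len(rs),z)],1)
        uv=proj(p,P).astype(np.float32)
        g=cv2.remap(h,uv[None,:,0],uv[None,:,1],cv2.INTER_LINEAR)[0]
        st=cv2.remap(sat,uv[None,:,0],uv[None,:,1],cv2.INTER_NEAREST)[0]
        i=int(np.argmax(g))
        if g[i]<170 or st[i]>60 : continue
        j=i
        out=g[-1]if False else g[i:].min(); t=(g[i]+out)/2
        while j<len(g) and g[j]>t:j+=1
        if j<len(g) and out<140: O.append(P[j,:2])
        j=i; mn=g[max(0,i-20):i+1].min(); t=(g[i]+mn)/2
        while j>=0 and g[j]>t:j-=1
        if j>=0 and mn<170 : I.append(P[j,:2])
    return np.array(O),np.array(I)
E
cat > d.py <<'E'
from h import *
def dishes(p,D):
    for k,(x,y,z,r) in D.items():
        for it in range(2):
            O,I=edges(p,x,y,z,r,7 if r>25 else 5)
            q,e=circ(O);x,y=q[:2]
        qi,ei=circ(I) if len(I)>20 else ([0,0,0],0)
        print(k,'outer',q.round(1),round(e,2),len(O),'inner',np.round(qi,1),round(ei,2),len(I))
def oblong(p,x,y,z):
    s=4;im=ortho(p,x,y,60,z,s);h=cv2.cvtColor(im,cv2.COLOR_BGR2HSV)
    g=((h[...,2]>190)&(h[...,1]<40)).astype(np.uint8)
    n,l,st,_=cv2.connectedComponentsWithStats(g)
    i=1+np.argmax(st[1:,4]);pts=np.argwhere(l==i)
    r=cv2.minAreaRect(pts[:,::-1].astype(np.float32));b=cv2.boxPoints(r)
    W=np.stack([x-(b[:,1]/s-60),y-(b[:,0]/s-60)],1)
    d1=W[1]-W[0];d2=W[2]-W[1];d=d1 if np.hypot(*d1)>np.hypot(*d2) else d2
    print('oblong',W.mean(0).round(1),np.hypot(*d1).round(1),np.hypot(*d2).round(1),'ang',np.degrees(np.arctan2(d[1],d[0])).round(1))
E
python3 - <<'E'
from d import *
p=np.load('w2.npy',allow_pickle=True).item()
dishes(p,dict(l=(645,-135,25.5,55),m=(674,122,25,30),t=(643,5,26,18.5)))
oblong(p,617,-275,26)
m=lidmask(p)
P=blob(p,m,(548,101),12,0);r=cv2.minAreaRect(P.astype(np.float32));print(r)
E
```

```text
l outer [ 643.8 -137.1   56.2] 1.88 170 inner [ 644.6 -135.6   53.5] 0.13 129
m outer [673.3 121.3  31.6] 1.07 172 inner [673.2 120.8  28.5] 0.11 110
t outer [643.1   4.9  20.5] 0.3 165 inner [238695.4 353366.7 426063.3] 11.24 153
oblong [ 613.8 -274.1] 79.3 55.4 ang -8.5
((548.4390258789062, 101.28801727294922), (61.01992416381836, 86.1870346069336), 72.78044891357422)
```

Request:
move_arm(
  steps=[
    [1,10,30,-40,0,0,0],
    [1,20,55,-80,0,0,0],
    [1,25,75,-120,0,0,0],
    [1,25,75,-130,0,0,0],
    [1,25,75,-130,0,0,0],
  ],
)

```text
clock: 5.32
position: [641.4, 9.3, 114.1]
ee_rot: [1.0, 0.001, -0.007, 0.001]
contact_force: [-0.9, 0.0, 0.0]
gripper_width: 85.3
```

Request:
move_arm(
  steps=[
    [1,0,0,0,0,0,0],
    [1,0,0,0,0,0,0],
  ],
)

```text
clock: 5.48
position: [646.7, 7.4, 123.4]
ee_rot: [1.0, 0.0, 0.002, 0.0]
contact_force: [0.9, -0.2, 0.7]
gripper_width: 85.1
```

Run:
```python
from d import *
p=optics.get_image('wrist')
np.save('w3.npy',p,allow_pickle=True)
print(readout.read_state()['position'])
im=ortho(p,643,5,30,26,10);
for g in range(-30,30,5):
    a=int(300+g*10); cv2.line(im,(a,0),(a,4 if g else 14),(0,0,255),1);cv2.line(im,(0,a),(4 if g else 14,a),(0,0,255),1)
cv2.imwrite('pics/o3.png',im);
cv2.imwrite('pics/w3.png',p['frame']);
dishes(p,dict(l=(645,-135,25.5,55),m=(674,122,25,30),t=(643,5,26,18.5)))
```

```text
[646.94112546   7.36500806 124.10620387]
l outer [ 645.1 -135.3   57.4] 0.71 170 inner [ 645.  -135.1   53.6] 0.13 112
m outer [673.4 121.4  31.5] 1.42 173 inner [673.7 121.   28.4] 0.1 112h.py:25: RuntimeWarning: Mean of empty slice.
  r=least_squares(f,[*P.mean(0),P.std()*1.4],loss='soft_l1',f_scale=1.);return r.x,np.sqrt(np.mean(r.fun**2))
  ret = ret.dtype.type(ret / rcount)
Traceback (most recent call last):
  File "d.py", line 6, in dishes
    q,e=circ(O);x,y=q[:2]
        ~~~~^^^
  File "h.py", line 25, in circ
    r=least_squares(f,[*P.mean(0),P.std()*1.4],loss='soft_l1',f_scale=1.);return r.x,np.sqrt(np.mean(r.fun**2))
                      ^^^^^^^^^^^^^^^^^^^^^^^^
TypeError: Value after * must be an iterable, not numpy.float64
```

View pics/o3.png

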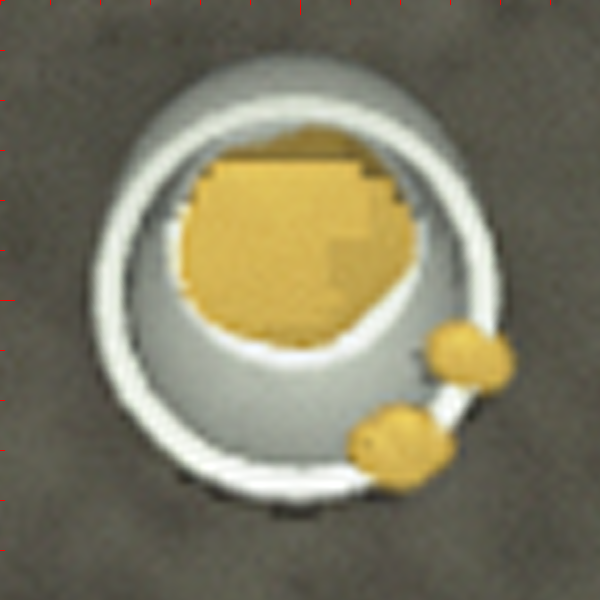

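View pics/w3.png

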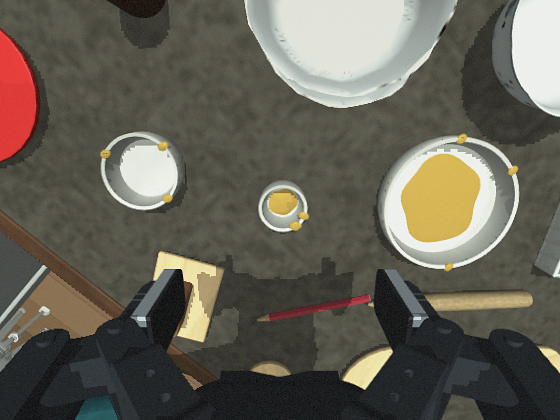

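Request:
move_arm(
  steps=[
    [1,-25,24,0,0,0,-0.075],
    [1,-50,48,-5,0,0,-0.15],
    [1,-75,72,-10,0,0,-0.225],
    [1,-97,93.5,-16,0,0,-0.298],
    [1,-97,93.5,-16,0,0,-0.298],
  ],
)

```text
clock: 5.95
position: [545.6, 103.2, 107.2]
ee_rot: [0.989, -0.148, 0.0, -0.001]
contact_force: [-1.1, -0.5, 0.3]
gripper_width: 85.4
```

Request:
move_arm(
  steps=[
    [1,0,0,0,0,0,0],
    [1,0,0,0,0,0,0],
    [1,0,0,0,0,0,0],
  ],
)

```text
clock: 6.2
position: [550.0, 101.0, 106.9]
ee_rot: [0.989, -0.149, 0.001, -0.001]
contact_force: [-0.3, 0.4, -0.2]
gripper_width: 85.0
```

Run:
```python
from d import *
p=optics.get_image('wrist')
np.save('w4.npy',p,allow_pickle=True)
s=readout.read_state();print(s['position'],s['ee_rot'])
cv2.imwrite('pics/w4.png',p['frame'])
m=lidmask(p)
P=blob(p,m,(548,101),12,0);r=cv2.minAreaRect(P.astype(np.float32));print(r)
print(proj(p,[[548.4,101.4,42],[548.4,101.4,14]]))
```

```text
[549.73286173 100.80601752 106.36144745] [ 9.88839508e-01 -1.48979686e-01  1.06173490e-03 -5.93947058e-04]
((548.8333129882812, 101.02175903320312), (61.782962799072266, 85.19762420654297), 72.91145324707031)
[[280.32408505 218.94354306]
 [280.27744555 207.69459858]]
```

View pics/w4.png

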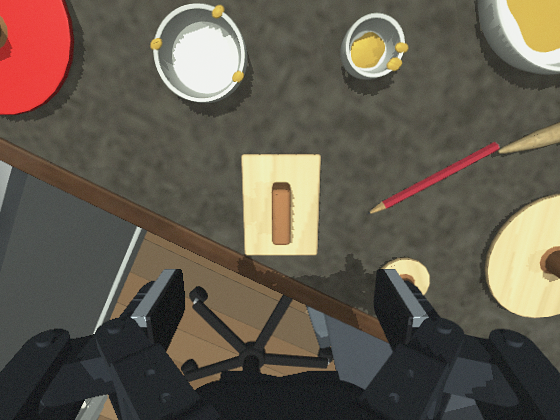

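Request:
move_arm(
  steps=[
    [0.2,0,0.2,-30,0,0,0],
    [0.2,0,0.2,-60,0,0,0],
    [0.2,0,0.2,-80,0,0,0],
    [0.2,0,0.2,-87,0,0,0],
    [0.2,0,0.2,-88,0,0,0],
  ],
)

```text
clock: 6.67
position: [548.0, 100.5, 15.7]
ee_rot: [0.989, -0.149, -0.001, 0.001]
contact_force: [-0.1, -0.6, 1.1]
gripper_width: 51.1
```

Request:
move_arm(
  steps=[
    [0.2,0,0,0,0,0,0],
    [0.2,0,0,0,0,0,0],
    [-0.5,0,0,0,0,0,0],
    [-1,0,0,0,0,0,0],
    [-1,0,0,0,0,0,0],
  ],
)

```text
clock: 7.08
position: [548.9, 101.9, 18.3]
ee_rot: [0.989, -0.148, 0.001, -0.001]
contact_force: [0.3, -0.8, 0.3]
gripper_width: 15.4
```

Request:
move_arm(
  steps=[
    [-1,0,0,0,0,0,0],
    [-1,0,0,0,0,0,0],
    [-1,0,0,0,0,0,0],
    [-1,0,0,0,0,0,0],
    [-1,0,0,0,0,0,0],
  ],
)

```text
clock: 7.5
position: [548.8, 101.6, 18.4]
ee_rot: [0.989, -0.148, 0.001, -0.0]
contact_force: [-0.8, -1.0, 6.4]
gripper_width: 11.2
```

Request:
move_arm(
  steps=[
    [-1,0,0,5,0,0,0],
    [-1,0,0,15,0,0,0],
    [-1,0,0,35,0,0,0],
    [-1,0,0,60,0,0,0],
    [-1,0,0,80,0,0,0],
  ],
)

```text
clock: 7.92
position: [548.5, 101.8, 99.1]
ee_rot: [0.989, -0.148, 0.0, -0.0]
contact_force: [1.8, 0.1, -1.0]
gripper_width: 11.3
```

Run:
```python
from d import *
p=optics.get_image('wrist')
s=readout.read_state();print(s['position'],s['gripper_width'],s['contact_force'])
cv2.imwrite('pics/w5.png',p['frame'])
```

```text
[551.37372047 102.67062715 103.49875269] 11.010538029536443 [1.58421237 0.4698793  2.79223622]
```

View pics/w5.png

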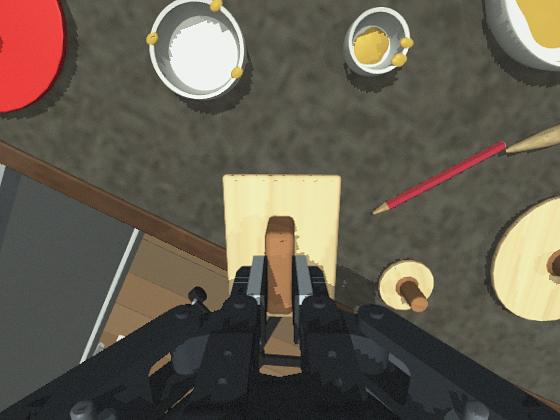

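Run:
```python
from d import *
from scipy.spatial.transform import Rotation as Ro
p=optics.get_image('wrist')
s=readout.read_state();print(s['position'],s['gripper_width'],s['contact_force'])
T=Ro.from_quat(s['ee_rot']).as_matrix()
for zz in (12,14,16):
  z=s['position'][2]-18.4+zz
  for uv in [(224,176),(340.5,176),(228.5,282),(337.5,282)]:
    print(zz,(T.T@(onz(p,uv,z)-s['position'])).round(1))
```

```text
[550.9729009  102.748933   101.69227508] 11.401042171609184 [-0.12571981 -0.59323904 -1.01090076]
12 [ 42.1 -29.9   6.8]
12 [42.2 31.6  6.5]
12 [-20.8 -30.3   6.4]
12 [-20.6  33.4   6.1]
14 [ 42.5 -29.5   4.8]
14 [42.6 31.2  4.5]
14 [-19.6 -30.    4.4]
14 [-19.4  33.    4.1]
16 [ 42.9 -29.2   2.9]
16 [43.  30.8  2.5]
16 [-18.5 -29.6   2.4]
16 [-18.3  32.6   2.1]
```

Request:
move_arm(
  steps=[
    [-1,6,-38,5,0,0,0.03],
    [-1,13,-76,10,0,0,0.06],
    [-1,20,-114,15,0,0,0.09],
    [-1,26,-152,15,0,0,0.12],
    [-1,33,-190,15,0,0,0.15],
  ],
)

```text
clock: 8.43
position: [581.0, -89.8, 112.3]
ee_rot: [0.997, -0.073, -0.0, -0.0]
contact_force: [0.6, 0.3, 0.0]
gripper_width: 11.4
```

Request:
move_arm(
  steps=[
    [-1,6,-38,0,0,0,0],
    [-1,13,-76,0,0,0,0],
    [-1,20,-114,0,0,0,0],
    [-1,26,-152,0,0,0,0],
    [-1,32.4,-185.2,0,0,0,0],
  ],
)

```text
clock: 8.85
position: [613.1, -275.8, 111.5]
ee_rot: [0.997, -0.074, -0.001, -0.0]
contact_force: [-0.4, -0.7, -1.5]
gripper_width: 11.4
```

Request:
move_arm(
  steps=[
    [-1,0,0,-15,0,0,0],
    [-1,0,0,-30,0,0,0],
    [-1,0,0,-35,0,0,0],
    [-1,0,0,-35,0,0,0],
    [-1,0,0,-35,0,0,0],
  ],
)

```text
clock: 9.27
position: [613.7, -273.3, 77.1]
ee_rot: [0.997, -0.073, -0.0, 0.0]
contact_force: [0.7, 0.1, 0.5]
gripper_width: 11.0
```

Run:
```python
from d import *
p=optics.get_image('wrist')
s=readout.read_state();print(s['position'],s['gripper_width'],s['contact_force'])
cv2.imwrite('pics/w6.png',p['frame']);np.save('w6.npy',p,allow_pickle=True)
p=optics.get_image('side');u,v=proj(p,[[614,-274,50]])[0].astype(int)
cv2.imwrite('pics/s6.png',cv2.resize(p['frame'][max(0,v-80):v+80,u-100:u+100],None,fx=3.5,fy=3.5,interpolation=cv2.INTER_CUBIC))
```

```text
[ 614.27613911 -273.25680185   77.98651909] 11.4954573905835 [-0.53537324  0.05923926 -0.13603919]
```

View pics/w6.png

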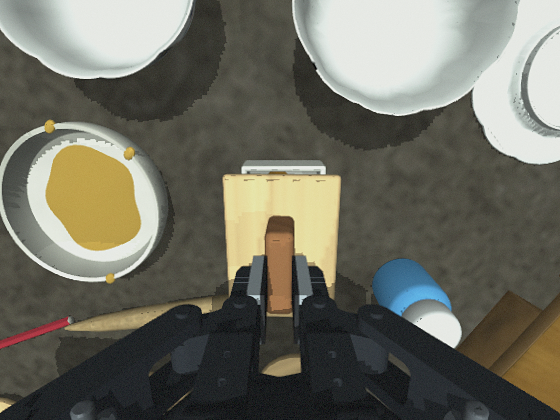

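View pics/s6.png

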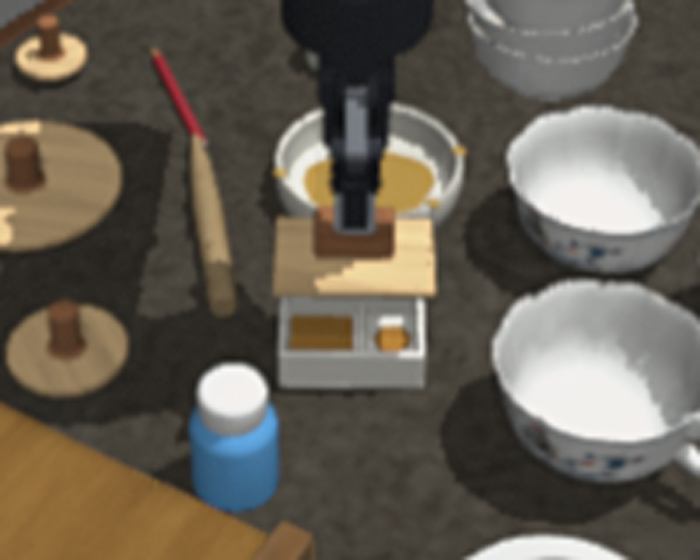

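Run:
```python
from d import *
p=np.load('w6.npy',allow_pickle=True).item()
cv2.imwrite('pics/c6.png',cv2.resize(p['frame'][140:220,210:350],None,fx=5,fy=5,interpolation=cv2.INTER_NEAREST))
for uv,z in [((224,176),72.5),((340.5,176),72.5),((243,161.5),26),((325,161.5),26)]: print(onz(p,uv,z).round(1))
c,s=np.cos(np.radians(-8.5)),np.sin(np.radians(-8.5))
for sy in(28,-28): print(proj(p,[[613.8+c*40-s*sy,-274.1+s*40+c*sy,26],[613.8+c*40-s*sy,-274.1+s*40+c*sy,0]]))
```

```text
[ 660.1 -250.7   72.5]
[ 651.3 -310.1   72.5]
[ 659.3 -255.6   26. ]
[ 651.5 -308.3   26. ]
[[238.6026819  164.96965475]
 [242.8054268  158.80459391]]
[[324.45805452 165.08800843]
 [319.75753481 158.91141067]]
```

View pics/c6.png

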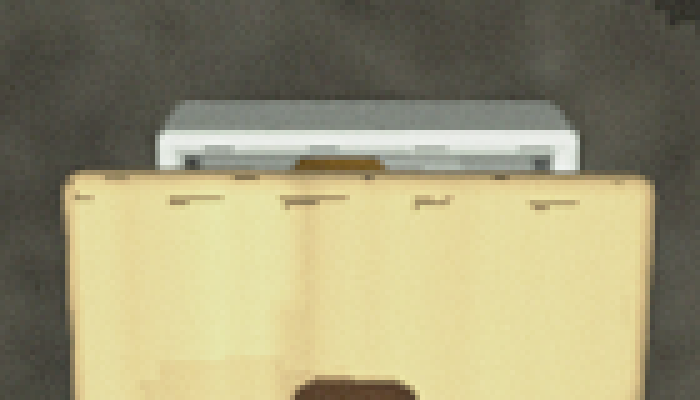

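Run:
```python
from d import *
p=np.load('w6.npy',allow_pickle=True).item()
a=(onz(p,(223.3,175.3),72.5)+onz(p,(340.7,176),72.5))/2; b=(onz(p,(241,166),26)+onz(p,(326,166),26))/2
y=np.radians(-8.5);tx=np.array([np.cos(y),np.sin(y)]);ty=np.array([np.sin(y),-np.cos(y)])
print((b-a)[:2]@tx,(b-a)[:2]@ty)
for q in (((223.3,175.3),(340.7,176),72.5),((241,166),(326,166),26)):
  d=onz(p,q[1],q[2])-onz(p,q[0],q[2]);print(np.degrees(np.arctan2(d[0],-d[1])),np.hypot(*d[:2]))
```

```text
-3.2220594296691885 1.3697774936675957
-8.768162709129882 60.48030525571382
-8.417151445620497 55.49028676093028
```

Request:
move_arm(
  steps=[
    [-1,-0.3,-1.2,-10,0,0,0],
    [-1,-0.3,-1.2,-20,0,0,0],
    [-1,-0.3,-1.2,-28,0,0,0],
    [-1,-0.3,-1.2,-32,0,0,0],
    [-1,-0.3,-1.2,-34,0,0,0],
  ],
)

```text
clock: 9.78
position: [612.6, -274.5, 41.6]
ee_rot: [0.997, -0.074, -0.001, -0.0]
contact_force: [-0.0, 0.5, -0.1]
gripper_width: 11.0
```

Request:
move_arm(
  steps=[
    [-1,0,0,-1,0,0,0],
    [-1,0,0,-2,0,0,0],
    [-1,0,0,-3,0,0,0],
    [-1,0,0,-4,0,0,0],
    [-1,0,0,-5,0,0,0],
  ],
)

```text
clock: 10.2
position: [613.7, -274.9, 38.6]
ee_rot: [0.997, -0.074, 0.0, 0.0]
contact_force: [0.9, -0.2, -1.1]
gripper_width: 11.3
```

Request:
move_arm(
  steps=[
    [-1,0,0,-0.5,0,0,0],
    [-1,0,0,-1,0,0,0],
    [-1,0,0,-1.5,0,0,0],
    [-1,0,0,-1.5,0,0,0],
  ],
)

```text
clock: 10.53
position: [613.5, -274.9, 37.0]
ee_rot: [0.997, -0.074, 0.0, 0.0]
contact_force: [-0.2, -1.0, 0.1]
gripper_width: 11.8
```

Request:
move_arm(
  steps=[
    [-1,0,0,-0.5,0,0,0],
    [-1,0,0,-1,0,0,0],
    [-1,0,0,-1,0,0,0],
    [-1,0,0,-1,0,0,0],
  ],
)

```text
clock: 10.87
position: [613.5, -275.1, 36.6]
ee_rot: [0.997, -0.074, 0.0, 0.0]
contact_force: [-1.7, -1.1, 4.9]
gripper_width: 11.5
```

Request:
move_arm(
  steps=[
    [-0.6,0,0,0,0,0,0],
    [-0.4,0,0,0,0,0,0],
    [-0.2,0,0,0,0,0,0],
    [0.1,0,0,0,0,0,0],
    [0.1,0,0,0,0,0,0],
  ],
)

```text
clock: 11.28
position: [613.5, -274.6, 35.4]
ee_rot: [0.997, -0.074, -0.0, -0.0]
contact_force: [0.9, -0.1, -0.5]
gripper_width: 47.1
```

Request:
move_arm(
  steps=[
    [0.2,0,0,10,0,0,0],
    [0.2,0,0,40,0,0,0],
    [0.2,0,0,75,0,0,0],
    [0.2,0,0,75,0,0,0],
  ],
)

```text
clock: 11.62
position: [618.2, -276.6, 119.8]
ee_rot: [0.997, -0.073, 0.007, 0.002]
contact_force: [1.9, 0.1, 1.4]
gripper_width: 51.1
```

Run:
```python
from d import *
p=optics.get_image('wrist')
s=readout.read_state();print(s['position'],s['gripper_width'],s['contact_force'])
cv2.imwrite('pics/w7.png',p['frame']);np.save('w7.npy',p,allow_pickle=True)
m=lidmask(p)
P=blob(p,m,(613.5,-275),31,0);r=cv2.minAreaRect(P.astype(np.float32));print(r)
p=optics.get_image('side');u,v=proj(p,[[614,-274,30]])[0].astype(int)
cv2.imwrite('pics/s7.png',cv2.resize(p['frame'][max(0,v-60):v+60,u-80:u+80],None,fx=5,fy=5,interpolation=cv2.INTER_CUBIC))
```

```text
[ 616.69033622 -275.78424249  116.75465362] 50.935767406692726 [-0.14612557 -0.60450095 -0.33252436]
((613.9686279296875, -275.3385009765625), (60.98613357543945, 84.91468048095703), 81.53604888916016)
```

View pics/w7.png

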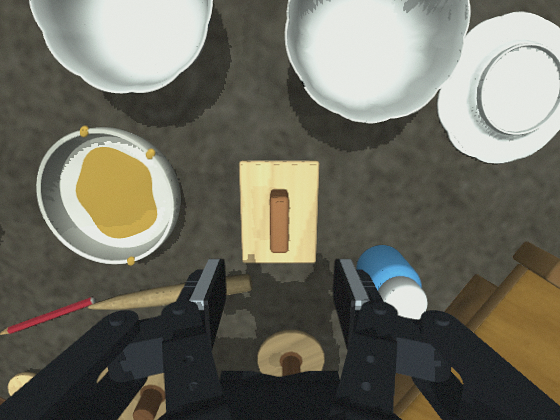

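View pics/s7.png

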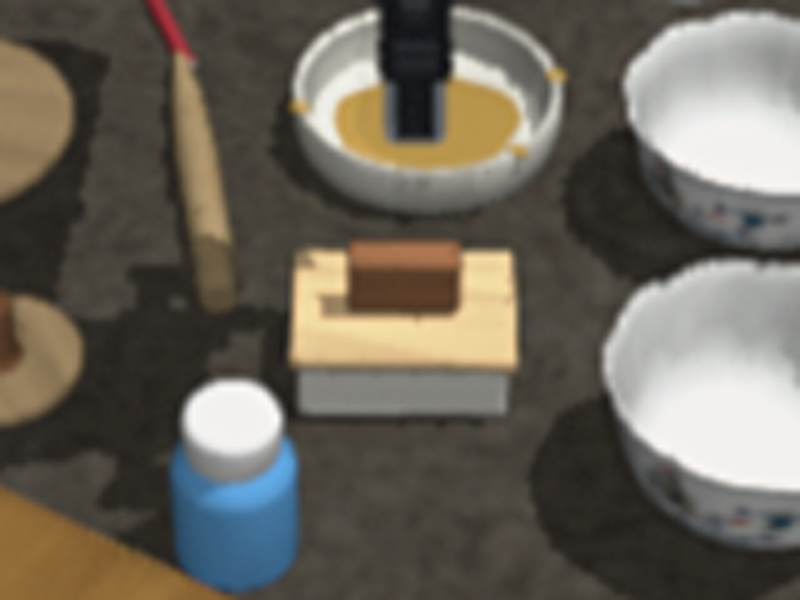

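Request:
move_arm(
  steps=[
    [0.2,-40,3,0,0,0,0.04],
    [0.2,-80,6,0,0,0,0.08],
    [0.2,-120,9,0,0,0,0.12],
    [0.2,-159.2,11,0,0,0,0.148],
    [0.2,-159.2,11,0,0,0,0.148],
  ],
)

```text
clock: 12.13
position: [444.4, -261.8, 108.9]
ee_rot: [1.0, -0.001, -0.005, -0.002]
contact_force: [0.4, 0.5, -0.5]
gripper_width: 51.2
```

Request:
move_arm(
  steps=[
    [0.2,0,0,0,0,0,0],
    [0.2,0,0,0,0,0,0],
    [0.2,0,0,0,0,0,0],
  ],
)

```text
clock: 12.38
position: [455.5, -264.0, 110.9]
ee_rot: [1.0, 0.0, 0.0, 0.0]
contact_force: [-0.6, 0.7, -0.3]
gripper_width: 51.2
```

Run:
```python
from d import *
p=optics.get_image('wrist')
s=readout.read_state();print(s['position'],s['gripper_width'],s['contact_force'])
cv2.imwrite('pics/w8.png',p['frame']);np.save('w8.npy',p,allow_pickle=True)
m=lidmask(p)
P=blob(p,m,(454.3,-264),12,0);print(circ(P))
```

```text
[ 455.5852815  -263.91662332  110.71697124] 51.474533057512424 [ 0.31299054  0.18627559 -0.27691309]
(array([ 454.38433775, -263.77437243,   33.36655542]), np.float64(0.26970733487114384))
```

View pics/w8.png

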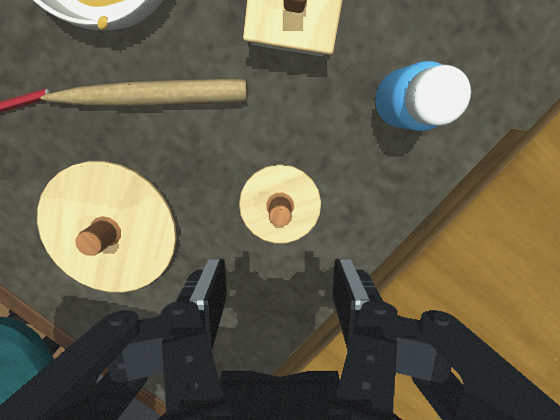

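Request:
move_arm(
  steps=[
    [0.1,0,0,-30,0,0,0],
    [0.1,0,0,-60,0,0,0],
    [0.1,0,0,-82,0,0,0],
    [0.1,0,0,-91,0,0,0],
    [0.1,0,0,-93.5,0,0,0],
  ],
)

```text
clock: 12.85
position: [453.8, -263.5, 15.1]
ee_rot: [1.0, 0.0, -0.002, -0.0]
contact_force: [0.0, -0.6, -0.4]
gripper_width: 47.2
```

Request:
move_arm(
  steps=[
    [0.1,0,0,0,0,0,0],
    [-0.4,0,0,0,0,0,0],
    [-1,0,0,0,0,0,0],
    [-1,0,0,0,0,0,0],
    [-1,0,0,0,0,0,0],
  ],
)

```text
clock: 13.27
position: [455.5, -264.3, 18.9]
ee_rot: [1.0, 0.0, 0.002, 0.001]
contact_force: [0.4, -1.5, 3.9]
gripper_width: 12.4
```

Request:
move_arm(
  steps=[
    [-1,0,0,0,0,0,0],
    [-1,0,0,0,0,0,0],
    [-1,0,0,0,0,0,0],
    [-1,0,0,0,0,0,0],
    [-1,0,0,0,0,0,0],
  ],
)

```text
clock: 13.68
position: [455.5, -264.4, 18.7]
ee_rot: [1.0, 0.0, 0.001, 0.001]
contact_force: [0.4, -1.4, 6.0]
gripper_width: 12.4
```

Request:
move_arm(
  steps=[
    [-1,0,0,5,0,0,0],
    [-1,0,0,15,0,0,0],
    [-1,0,0,35,0,0,0],
    [-1,0,0,65,0,0,0],
    [-1,0,0,95,0,0,0],
  ],
)

```text
clock: 14.1
position: [453.2, -263.4, 113.1]
ee_rot: [1.0, 0.0, -0.001, -0.0]
contact_force: [0.3, -0.5, -0.9]
gripper_width: 12.2
```

Run:
```python
from d import *
p=optics.get_image('wrist')
s=readout.read_state();print(s['position'],s['gripper_width'],s['contact_force'],s['joints'])
cv2.imwrite('pics/w9.png',p['frame'])
```

```text
[ 457.58421899 -265.21194208  120.15667437] 12.419530695074078 [ 2.14229352 -1.17962716  4.57716828] [-0.21691763  0.30500196 -0.36506362  0.00290026 -0.88997808  1.78795684]
```

View pics/w9.png

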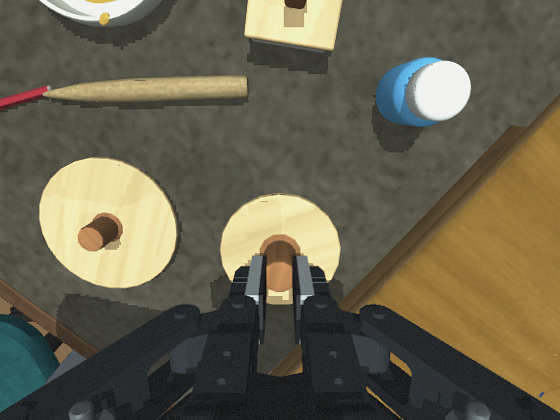

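Request:
move_arm(
  steps=[
    [-1,18,32,0,0,0,0],
    [-1,37,65,0,0,0,0],
    [-1,55,97,0,0,0,0],
    [-1,74,130,0,0,0,0],
    [-1,92,162,0,0,0,0],
  ],
)

```text
clock: 14.57
position: [546.6, -100.0, 112.9]
ee_rot: [1.0, 0.0, 0.0, -0.0]
contact_force: [1.0, -0.7, -0.3]
gripper_width: 12.5
```

Request:
move_arm(
  steps=[
    [-1,18,32,0,0,0,0],
    [-1,37,65,0,0,0,0],
    [-1,55,97,0,0,0,0],
    [-1,74,130,0,0,0,0],
    [-1,92,162,0,0,0,0],
  ],
)

```text
clock: 14.98
position: [638.6, 62.1, 112.7]
ee_rot: [1.0, 0.0, -0.0, -0.0]
contact_force: [0.7, -0.4, -0.7]
gripper_width: 12.3
```

Request:
move_arm(
  steps=[
    [-1,18,32,-5,0,0,0],
    [-1,35.2,60.8,-15,0,0,0],
    [-1,35.2,60.8,-30,0,0,0],
    [-1,35.2,60.8,-35,0,0,0],
    [-1,35.2,60.8,-35,0,0,0],
  ],
)

```text
clock: 15.4
position: [671.5, 120.7, 75.1]
ee_rot: [1.0, 0.0, -0.003, 0.001]
contact_force: [-1.5, -0.3, 0.4]
gripper_width: 12.7
```

Request:
move_arm(
  steps=[
    [-1,0,0,0,0,0,0],
    [-1,0,0,0,0,0,0],
    [-1,0,0,0,0,0,0],
  ],
)

```text
clock: 15.65
position: [673.8, 120.2, 78.8]
ee_rot: [1.0, -0.0, 0.001, -0.0]
contact_force: [-0.3, -0.9, 0.7]
gripper_width: 12.3
```

Run:
```python
from d import *
p=optics.get_image('wrist')
s=readout.read_state();print(s['position'],s['gripper_width'],s['contact_force'],s['joints'])
cv2.imwrite('pics/w10.png',p['frame']);np.save('w10.npy',p,allow_pickle=True)
p=optics.get_image('side');u,v=proj(p,[[673,121,40]])[0].astype(int)
cv2.imwrite('pics/s10.png',cv2.resize(p['frame'][max(0,v-60):v+60,u-80:u+80],None,fx=5,fy=5,interpolation=cv2.INTER_CUBIC))
```

```text
[673.80347478 120.30501877  78.7296089 ] 12.416130751057128 [ 0.26109537 -0.15565287 -0.24187707] [ 4.12394262e-01  5.89124011e-01  1.42301024e-03  1.66752045e-04
 -9.81169217e-01  1.15749540e+00]
```

View pics/w10.png

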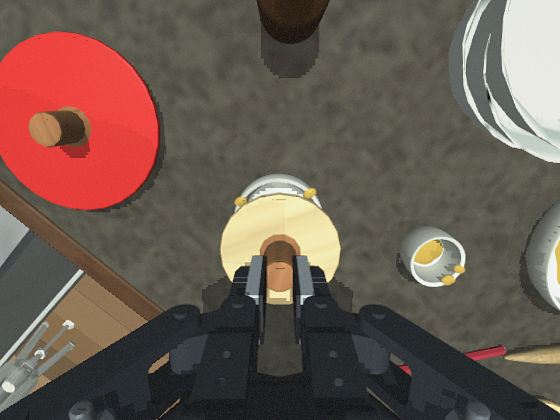

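View pics/s10.png

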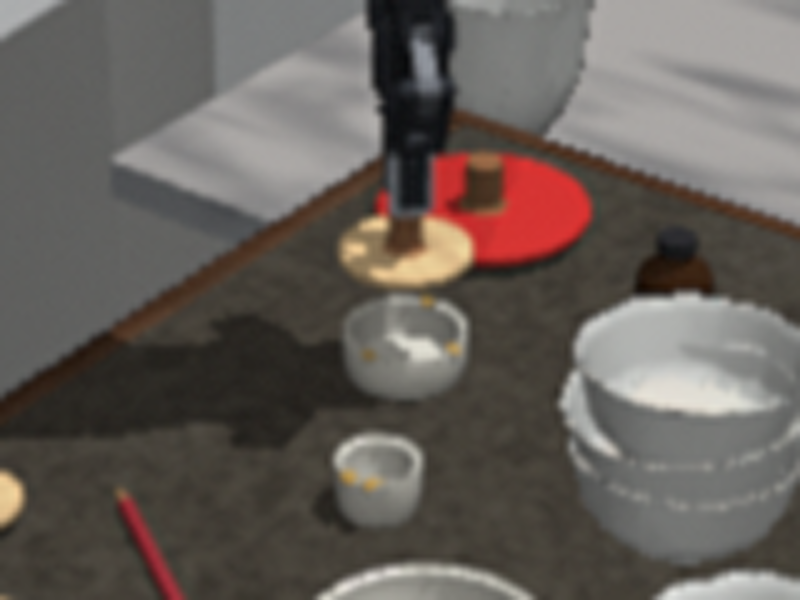

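```bash
cat >> d.py <<'E'
def heldlid(p,x,y,z,R):
    # fit circle with fixed radius to far part of flange contour, at plane z
    m=lidmask(p)
    P=blob(p,m,(x+R*0.75,y),z,0)
    P=P[P[:,0]>x]; P=P[np.abs(np.hypot(P[:,0]-x,P[:,1]-y)-R)<4]
    f=lambda q:np.hypot(P[:,0]-q[0],P[:,1]-q[1])-R
    r=least_squares(f,[x,y],loss='soft_l1');return r.x.round(2),np.sqrt(np.mean(r.fun**2)).round(2),len(P)
def rimarc(p,x,y,z,R,amax=60):
    # outer rim edge, far side only, fixed R
    h=cv2.cvtColor(p['frame'],cv2.COLOR_BGR2HSV)
    pts=[]
    for a in np.radians(np.arange(-amax,amax,1.5)):
        rs=np.arange(R+6,R-6,-.1)
        uv=proj(p,np.stack([x+rs*np.cos(a),y+rs*np.sin(a),np.full(len(rs),z)],1)).astype(np.float32)
        g=cv2.remap(h,uv[None,:,0],uv[None,:,1],cv2.INTER_LINEAR)[0]
        v=g[:,2].astype(float);
        j=np.where((v>190)&(g[:,1]<50))[0]
        if len(j): pts.append([x+rs[j[0]]*np.cos(a),y+rs[j[0]]*np.sin(a)])
    P=np.array(pts)
    f=lambda q:np.hypot(P[:,0]-q[0],P[:,1]-q[1])-R
    r=least_squares(f,[x,y],loss='soft_l1',f_scale=.5);return r.x.round(2),np.sqrt(np.mean(r.fun**2)).round(2),len(P)
E
python3 - <<'E'
from d import *
p=np.load('w10.npy',allow_pickle=True).item()
print(heldlid(p,674,120.3,73.5,33.7))
print(rimarc(p,673.5,121,25,31.7,50))
cv2.imwrite('pics/c10.png',cv2.resize(p['frame'][160:260,210:350],None,fx=5,fy=5,interpolation=cv2.INTER_NEAREST))
E
```

```text
(array([672.84, 120.58]), np.float64(0.41), 171)
(array([673.54, 121.73]), np.float64(0.12), 59)
```

View pics/c10.png

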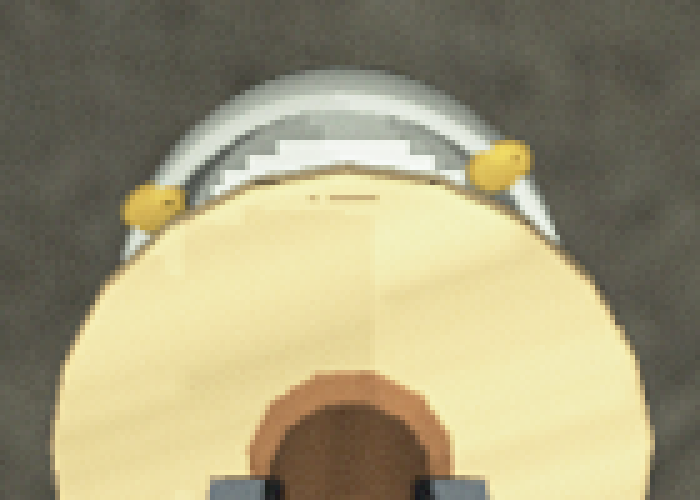

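Request:
move_arm(
  steps=[
    [-1,0.7,1,-10,0,0,0],
    [-1,0.7,1,-20,0,0,0],
    [-1,0.7,1,-28,0,0,0],
    [-1,0.7,1,-32,0,0,0],
    [-1,0.7,1,-35,0,0,0],
  ],
)

```text
clock: 16.17
position: [673.4, 121.7, 40.5]
ee_rot: [1.0, 0.0, -0.001, 0.0]
contact_force: [-0.4, 0.2, -0.2]
gripper_width: 12.5
```

Request:
move_arm(
  steps=[
    [-1,0,0,-1,0,0,0],
    [-1,0,0,-2,0,0,0],
    [-1,0,0,-3,0,0,0],
    [-1,0,0,-4,0,0,0],
    [-1,0,0,-5,0,0,0],
  ],
)

```text
clock: 16.58
position: [674.4, 122.1, 37.6]
ee_rot: [1.0, 0.0, 0.0, -0.0]
contact_force: [-0.3, -0.0, -0.8]
gripper_width: 12.4
```

Request:
move_arm(
  steps=[
    [-1,0,0,-0.5,0,0,0],
    [-1,0,0,-1,0,0,0],
    [-1,0,0,-1.5,0,0,0],
    [-1,0,0,-2,0,0,0],
    [-1,0,0,-2,0,0,0],
  ],
)

```text
clock: 17.0
position: [674.2, 121.9, 35.8]
ee_rot: [1.0, 0.0, 0.0, 0.0]
contact_force: [-1.4, -0.6, 2.4]
gripper_width: 12.4
```

Request:
move_arm(
  steps=[
    [-1,0,0,-0.4,0,0,0],
    [-1,0,0,-0.8,0,0,0],
    [-1,0,0,-0.8,0,0,0],
  ],
)

```text
clock: 17.25
position: [674.3, 121.8, 35.7]
ee_rot: [1.0, 0.0, 0.0, 0.0]
contact_force: [-1.5, -1.3, 5.2]
gripper_width: 12.4
```

Request:
move_arm(
  steps=[
    [-0.6,0,0,0,0,0,0],
    [-0.4,0,0,0,0,0,0],
    [-0.2,0,0,0,0,0,0],
    [0,0,0,0,0,0,0],
    [0,0,0,0,0,0,0],
  ],
)

```text
clock: 17.67
position: [674.0, 122.1, 34.0]
ee_rot: [1.0, 0.0, -0.0, 0.0]
contact_force: [-0.5, 0.1, 0.1]
gripper_width: 42.6
```

Request:
move_arm(
  steps=[
    [0.2,0,0,10,0,0,0],
    [0.2,0,0,40,0,0,0],
    [0.2,0,0,77,0,0,0],
    [0.2,0,0,77,0,0,0],
    [0.2,0,0,77,0,0,0],
  ],
)

```text
clock: 18.08
position: [676.2, 122.8, 115.7]
ee_rot: [1.0, 0.0, 0.004, -0.001]
contact_force: [-0.3, 0.4, -0.2]
gripper_width: 51.3
```

Run:
```python
from d import *
p=optics.get_image('wrist')
s=readout.read_state();print(s['position'],s['gripper_width'],s['contact_force'])
cv2.imwrite('pics/w11.png',p['frame']);np.save('w11.npy',p,allow_pickle=True)
m=lidmask(p)
P=blob(p,m,(674,122),29,0);print(circ(P))
p=optics.get_image('side');u,v=proj(p,[[673,121,30]])[0].astype(int)
cv2.imwrite('pics/s11.png',cv2.resize(p['frame'][max(0,v-60):v+60,u-80:u+80],None,fx=5,fy=5,interpolation=cv2.INTER_CUBIC))
```

```text
[674.65110215 122.35162981 113.30011719] 51.009318002983164 [-0.01939827  0.16645243  0.04757496]
(array([673.26174382, 122.54318902,  33.43557334]), np.float64(0.26708072271435623))
```

View pics/w11.png

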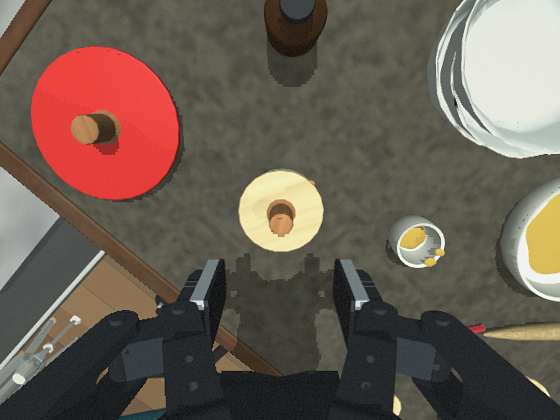

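View pics/s11.png

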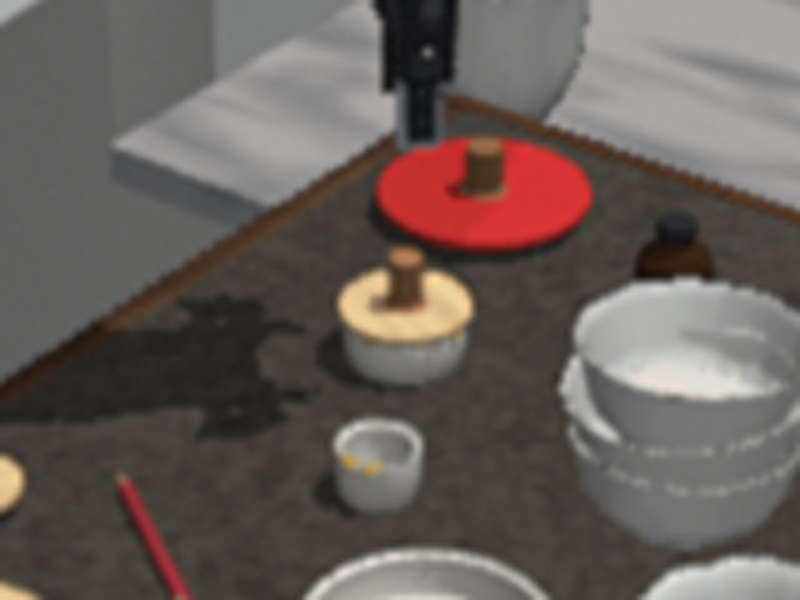

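Request:
move_arm(
  steps=[
    [0.2,-36,-17,0,0,0,0],
    [0.2,-72,-34,0,0,0,0],
    [0.2,-108,-51,0,0,0,0],
    [0.2,-144,-68,0,0,0,0],
    [0.2,-180,-85,0,0,0,0],
  ],
)

```text
clock: 18.6
position: [491.4, 35.8, 110.1]
ee_rot: [1.0, 0.0, -0.001, 0.001]
contact_force: [0.8, 0.3, 0.8]
gripper_width: 51.3
```

Request:
move_arm(
  steps=[
    [0.2,-30,-13,0,0,0,0],
    [0.2,-44.6,-18.4,0,0,0,0],
    [0.2,-44.6,-18.4,0,0,0,0],
    [0.2,-44.6,-18.4,0,0,0,0],
    [0.2,-44.6,-18.4,0,0,0,0],
  ],
)

```text
clock: 19.02
position: [450.5, 18.9, 111.4]
ee_rot: [1.0, 0.0, 0.0, 0.0]
contact_force: [1.1, -0.5, 0.4]
gripper_width: 51.3
```

Run:
```python
from d import *
p=optics.get_image('wrist')
s=readout.read_state();print(s['position'],s['gripper_width'],s['contact_force'],s['joints'])
cv2.imwrite('pics/w12.png',p['frame']);np.save('w12.npy',p,allow_pickle=True)
m=lidmask(p)
P=blob(p,m,(449.6,18.6),12,0);print(circ(P))
```

```text
[450.66361923  19.08665803 111.31551874] 50.95837835226137 [0.18288314 0.58976338 0.07506476] [ 4.04622876e-01  1.98093285e-01 -5.45304746e-01  2.91994970e-04
 -8.27193740e-01  1.16656185e+00]
(array([449.63984566,  18.4816202 ,  23.31942396]), np.float64(0.26815221802340655))
```

View pics/w12.png

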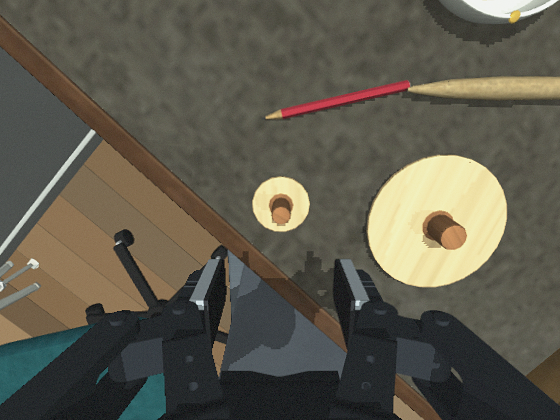

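Request:
move_arm(
  steps=[
    [0,0,0,-30,0,0,0],
    [0,0,0,-60,0,0,0],
    [0,0,0,-82,0,0,0],
    [0,0,0,-91,0,0,0],
    [0,0,0,-93,0,0,0],
  ],
)

```text
clock: 19.48
position: [448.9, 18.4, 15.9]
ee_rot: [1.0, 0.0, -0.003, 0.001]
contact_force: [0.3, -0.3, -0.4]
gripper_width: 42.8
```

Request:
move_arm(
  steps=[
    [0,0,0,0,0,0,0],
    [-0.4,0,0,0,0,0,0],
    [-1,0,0,0,0,0,0],
    [-1,0,0,0,0,0,0],
    [-1,0,0,0,0,0,0],
  ],
)

```text
clock: 19.9
position: [450.4, 18.9, 19.5]
ee_rot: [1.0, 0.0, 0.001, -0.0]
contact_force: [-0.4, 0.1, 2.5]
gripper_width: 8.6
```

Request:
move_arm(
  steps=[
    [-1,0,0,0,0,0,0],
    [-1,0,0,0,0,0,0],
    [-1,0,0,0,0,0,0],
    [-1,0,0,0,0,0,0],
    [-1,0,0,0,0,0,0],
  ],
)

```text
clock: 20.32
position: [450.5, 18.8, 19.3]
ee_rot: [1.0, 0.0, 0.001, -0.0]
contact_force: [-0.1, -0.8, 6.2]
gripper_width: 8.7
```

Request:
move_arm(
  steps=[
    [-1,0,0,5,0,0,0],
    [-1,0,0,15,0,0,0],
    [-1,0,0,35,0,0,0],
    [-1,0,0,65,0,0,0],
    [-1,0,0,85,0,0,0],
  ],
)

```text
clock: 20.73
position: [449.5, 18.6, 105.2]
ee_rot: [1.0, 0.0, 0.0, -0.0]
contact_force: [1.1, -0.1, 0.4]
gripper_width: 8.5
```

Request:
move_arm(
  steps=[
    [-1,37,-2,0,0,0,0],
    [-1,74,-5,0,0,0,0],
    [-1,111,-7,0,0,0,0],
    [-1,148,-10,-10,0,0,0],
    [-1,185,-13,-20,0,0,0],
  ],
)

```text
clock: 21.15
position: [636.1, 5.5, 83.7]
ee_rot: [1.0, 0.0, 0.0, -0.0]
contact_force: [0.1, 0.4, 0.0]
gripper_width: 8.9
```

Request:
move_arm(
  steps=[
    [-1,9,0.2,-5,0,0,0],
    [-1,9,0.2,-5,0,0,0],
    [-1,9,0.2,-5,0,0,0],
    [-1,9,0.2,-5,0,0,0],
    [-1,9,0.2,-5,0,0,0],
  ],
)

```text
clock: 21.57
position: [642.5, 6.0, 79.4]
ee_rot: [1.0, 0.0, 0.0, -0.0]
contact_force: [1.2, -0.4, -0.9]
gripper_width: 8.5
```

Run:
```python
from d import *
p=optics.get_image('wrist')
s=readout.read_state();print(s['position'],s['gripper_width'],s['contact_force'])
cv2.imwrite('pics/w13.png',p['frame']);np.save('w13.npy',p,allow_pickle=True)
x,y,z=s['position']
print(heldlid(p,x,y,z-19.4+13.5,23.7))
print(rimarc(p,643.5,5.2,26,20.5,45))
cv2.imwrite('pics/c13.png',cv2.resize(p['frame'][160:260,210:350],None,fx=5,fy=5,interpolation=cv2.INTER_NEAREST))
```

```text
[642.70218287   6.06218584  79.55830807] 8.666242752784795 [-0.62263817 -0.42973481 -0.4223093 ]
(array([641.68,   6.07]), np.float64(0.35), 116)
(array([642.84,   5.21]), np.float64(0.08), 60)
```

View pics/c13.png

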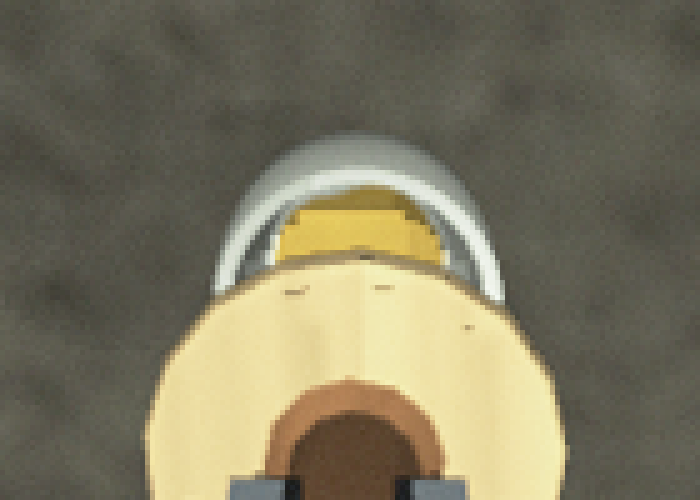

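Request:
move_arm(
  steps=[
    [-1,1.5,-1.1,-10,0,0,0],
    [-1,1.5,-1.1,-20,0,0,0],
    [-1,1.5,-1.1,-28,0,0,0],
    [-1,1.5,-1.1,-32,0,0,0],
    [-1,1.5,-1.1,-35,0,0,0],
  ],
)

```text
clock: 22.03
position: [644.2, 4.6, 42.0]
ee_rot: [1.0, 0.0, -0.001, 0.0]
contact_force: [0.6, -0.3, -0.1]
gripper_width: 9.0
```

Request:
move_arm(
  steps=[
    [-1,0,0,-1,0,0,0],
    [-1,0,0,-2,0,0,0],
    [-1,0,0,-3,0,0,0],
    [-1,0,0,-4,0,0,0],
    [-1,0,0,-5,0,0,0],
  ],
)

```text
clock: 22.45
position: [645.3, 4.8, 38.8]
ee_rot: [1.0, 0.0, 0.0, -0.0]
contact_force: [0.4, 0.0, 0.6]
gripper_width: 8.7
```

Request:
move_arm(
  steps=[
    [-1,0,0,-0.5,0,0,0],
    [-1,0,0,-1,0,0,0],
    [-1,0,0,-1.5,0,0,0],
    [-1,0,0,-2,0,0,0],
    [-1,0,0,-2,0,0,0],
  ],
)

```text
clock: 22.87
position: [645.7, 4.6, 37.5]
ee_rot: [1.0, 0.0, 0.001, 0.0]
contact_force: [-0.6, 0.0, 4.2]
gripper_width: 8.6
```

Home height reached with light contact; release.

Request:
move_arm(
  steps=[
    [-1,0,0,-0.3,0,0,0],
    [-0.6,0,0,-0.3,0,0,0],
    [-0.4,0,0,-0.3,0,0,0],
    [-0.2,0,0,-0.3,0,0,0],
    [0,0,0,-0.3,0,0,0],
  ],
)

```text
clock: 23.28
position: [644.7, 4.7, 35.6]
ee_rot: [1.0, 0.0, -0.001, 0.0]
contact_force: [-1.3, -0.3, 0.1]
gripper_width: 42.4
```

Request:
move_arm(
  steps=[
    [0,0,0,0,0,0,0],
    [0.2,0,0,10,0,0,0],
    [0.2,0,0,40,0,0,0],
    [0.2,0,0,77,0,0,0],
    [0.2,0,0,77,0,0,0],
  ],
)

```text
clock: 23.7
position: [650.3, 5.0, 122.2]
ee_rot: [1.0, 0.001, 0.008, -0.0]
contact_force: [1.2, -0.0, 1.1]
gripper_width: 51.2
```

Run:
```python
from d import *
p=optics.get_image('wrist')
s=readout.read_state();print(s['position'],s['gripper_width'],s['contact_force'])
cv2.imwrite('pics/w14.png',p['frame']);np.save('w14.npy',p,allow_pickle=True)
m=lidmask(p)
P=blob(p,m,(644,5),30,0);print(circ(P))
p=optics.get_image('side');u,v=proj(p,[[644,5,30]])[0].astype(int)
cv2.imwrite('pics/s14.png',cv2.resize(p['frame'][max(0,v-60):v+60,u-80:u+80],None,fx=5,fy=5,interpolation=cv2.INTER_CUBIC))
```

```text
[648.46973526   5.19783711 119.09288462] 51.24357662409232 [-0.34169381  0.24327915 -0.5274793 ]
(array([644.29331985,   4.84643105,  23.25870442]), np.float64(0.2328740649097313))
```

View pics/w14.png

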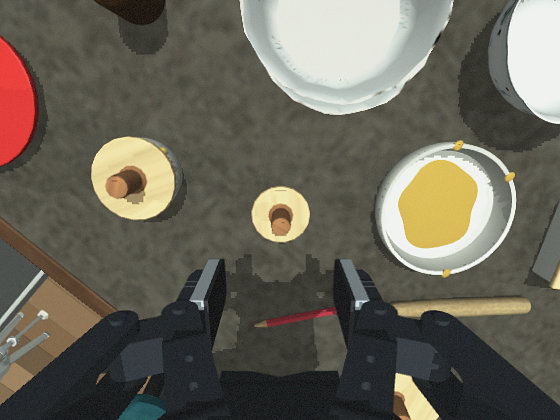

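View pics/s14.png

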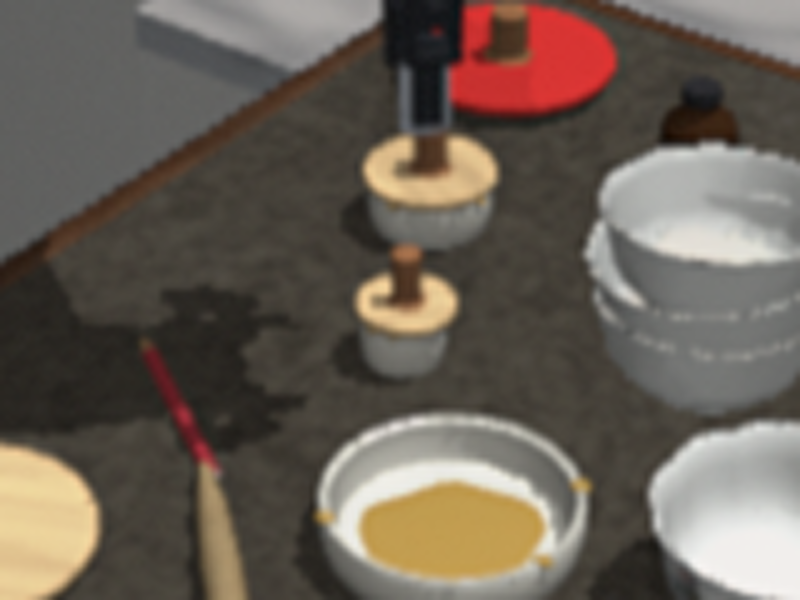

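Request:
move_arm(
  steps=[
    [0.2,-35,-19,0,0,0,0],
    [0.2,-70,-38,0,0,0,0],
    [0.2,-105,-57,0,0,0,0],
    [0.2,-140,-76,0,0,0,0],
    [0.2,-175,-95,0,0,0,0],
  ],
)

```text
clock: 24.22
position: [467.4, -91.0, 112.4]
ee_rot: [1.0, 0.0, -0.001, 0.0]
contact_force: [0.4, -1.3, -0.4]
gripper_width: 51.3
```

Request:
move_arm(
  steps=[
    [0.2,-25,-15,0,0,0,0],
    [0.2,-38.5,-24.5,0,0,0,0],
    [0.2,-38.5,-24.5,0,0,0,0],
    [0.2,-38.5,-24.5,0,0,0,0],
    [0.2,-38.5,-24.5,0,0,0,0],
  ],
)

```text
clock: 24.63
position: [433.0, -114.6, 113.4]
ee_rot: [1.0, 0.0, 0.001, 0.0]
contact_force: [0.7, 0.6, 0.9]
gripper_width: 51.4
```

Run:
```python
from d import *
p=optics.get_image('wrist')
s=readout.read_state();print(s['position'],s['gripper_width'],s['contact_force'],s['joints'])
cv2.imwrite('pics/w15.png',p['frame']);np.save('w15.npy',p,allow_pickle=True)
m=lidmask(p)
P=blob(p,m,(431.6,-114.8),12,0);print(circ(P))
```

```text
[ 433.08535198 -114.38304029  113.22964216] 50.83209227975276 [0.60444997 0.38117573 0.06659973] [ 1.06731246e-01  1.89990063e-01 -5.50091518e-01  2.90907533e-04
 -8.29893883e-01  1.46475024e+00]
(array([ 431.73341426, -114.85256222,   59.3765856 ]), np.float64(0.28062592659866675))
```

View pics/w15.png

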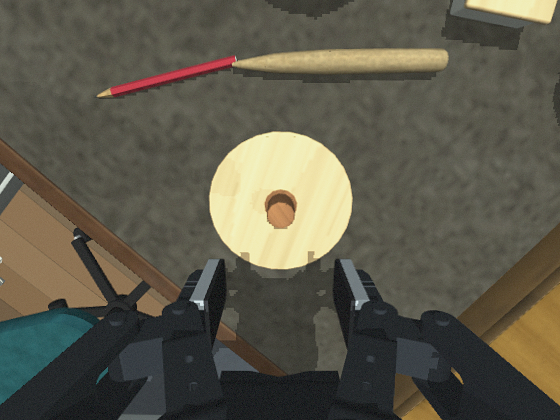

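Centred. Descend to about z 18 and grip.

Request:
move_arm(
  steps=[
    [0.2,0,0,-30,0,0,0],
    [0.2,0,0,-60,0,0,0],
    [0.2,0,0,-82,0,0,0],
    [0.2,0,0,-92,0,0,0],
    [0.2,0,0,-95,0,0,0],
  ],
)

```text
clock: 25.1
position: [431.2, -114.3, 15.8]
ee_rot: [1.0, 0.001, -0.002, 0.0]
contact_force: [0.4, 0.4, 0.6]
gripper_width: 51.1
```

Request:
move_arm(
  steps=[
    [0.2,0,0,0,0,0,0],
    [-0.2,0,0,0,0,0,0],
    [-1,0,0,0,0,0,0],
    [-1,0,0,0,0,0,0],
    [-1,0,0,0,0,0,0],
  ],
)

```text
clock: 25.52
position: [432.7, -114.6, 19.4]
ee_rot: [1.0, 0.0, 0.002, -0.0]
contact_force: [-0.6, 1.1, 4.4]
gripper_width: 16.2
```

Request:
move_arm(
  steps=[
    [-1,0,0,0,0,0,0],
    [-1,0,0,0,0,0,0],
    [-1,0,0,0,0,0,0],
    [-1,0,0,0,0,0,0],
    [-1,0,0,0,0,0,0],
  ],
)

```text
clock: 25.93
position: [432.7, -114.6, 19.4]
ee_rot: [1.0, 0.0, 0.002, -0.0]
contact_force: [-1.0, 2.2, 6.6]
gripper_width: 16.0
```

Request:
move_arm(
  steps=[
    [-1,0,0,5,0,0,0],
    [-1,0,0,15,0,0,0],
    [-1,0,0,35,0,0,0],
    [-1,0,0,65,0,0,0],
    [-1,0,0,85,0,0,0],
  ],
)

```text
clock: 26.35
position: [431.7, -114.9, 105.2]
ee_rot: [1.0, 0.0, 0.001, 0.0]
contact_force: [0.8, -0.8, -0.4]
gripper_width: 15.8
```

Run:
```python
from d import *
p=optics.get_image('wrist')
s=readout.read_state();print(s['position'],s['gripper_width'],s['contact_force'],s['wrist_torque'])
cv2.imwrite('pics/w16.png',p['frame']);np.save('w16.npy',p,allow_pickle=True)
```

```text
[ 434.43874451 -115.02542798  108.65517704] 15.54661925917122 [ 1.86550067 -0.76114531  1.36855283] [-0.03711503 -0.19892371 -0.05463989]
```

View pics/w16.png

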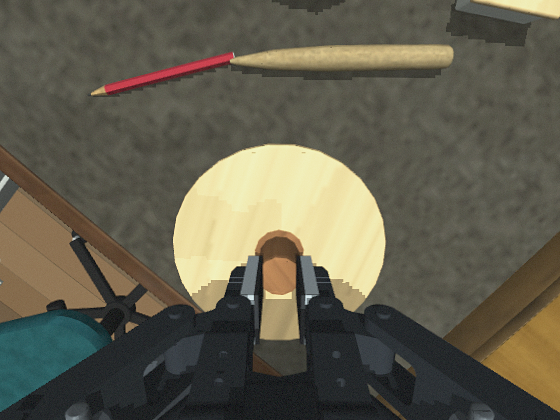

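Request:
move_arm(
  steps=[
    [-1,40,-4,10,0,0,0],
    [-1,80,-8,15,0,0,0],
    [-1,120,-12,15,0,0,0],
    [-1,160,-16,15,0,0,0],
    [-1,200,-20,15,0,0,0],
  ],
)

```text
clock: 26.82
position: [632.7, -135.1, 118.1]
ee_rot: [1.0, -0.0, -0.0, -0.0]
contact_force: [0.3, -0.3, 0.1]
gripper_width: 15.8
```

Request:
move_arm(
  steps=[
    [-1,13,-0.6,0,0,0,0],
    [-1,13,-0.6,0,0,0,0],
    [-1,13,-0.6,0,0,0,0],
    [-1,13,-0.6,0,0,0,0],
    [-1,13,-0.6,0,0,0,0],
  ],
)

```text
clock: 27.23
position: [643.2, -135.3, 118.4]
ee_rot: [1.0, 0.0, -0.0, -0.0]
contact_force: [0.3, 0.9, -0.4]
gripper_width: 15.9
```

Run:
```python
from d import *
p=optics.get_image('wrist')
s=readout.read_state();print(s['position'],s['gripper_width'],s['contact_force'],s['wrist_torque'])
cv2.imwrite('pics/w17.png',p['frame']);np.save('w17.npy',p,allow_pickle=True)
x,y,z=s['position']
print(heldlid(p,x,y,z-19.4+13.5,59.7))
print(rimarc(p,644.8,-135.4,25.5,57.7,35))
p=optics.get_image('side');u,v=proj(p,[[645,-135,50]])[0].astype(int)
cv2.imwrite('pics/s17.png',cv2.resize(p['frame'][max(0,v-80):v+80,u-100:u+100],None,fx=4,fy=4,interpolation=cv2.INTER_CUBIC))
```

```text
[ 643.40314651 -135.30517536  118.66561867] 15.805011167361112 [-0.35759896  0.1558656  -0.76352457] [ 0.0456592  -0.02728308 -0.05733069]
(array([ 641.85, -134.41]), np.float64(0.52), 308)
(array([ 644.01, -135.86]), np.float64(0.14), 42)
```

View pics/w17.png

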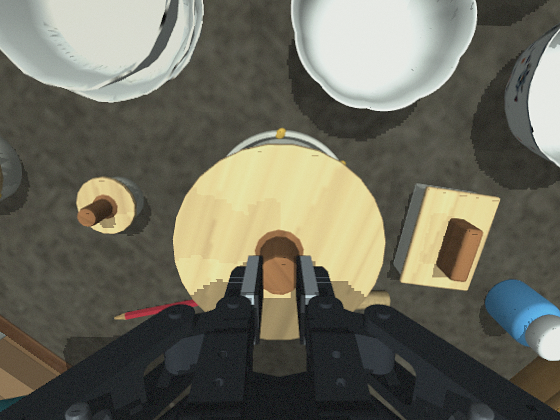

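View pics/s17.png

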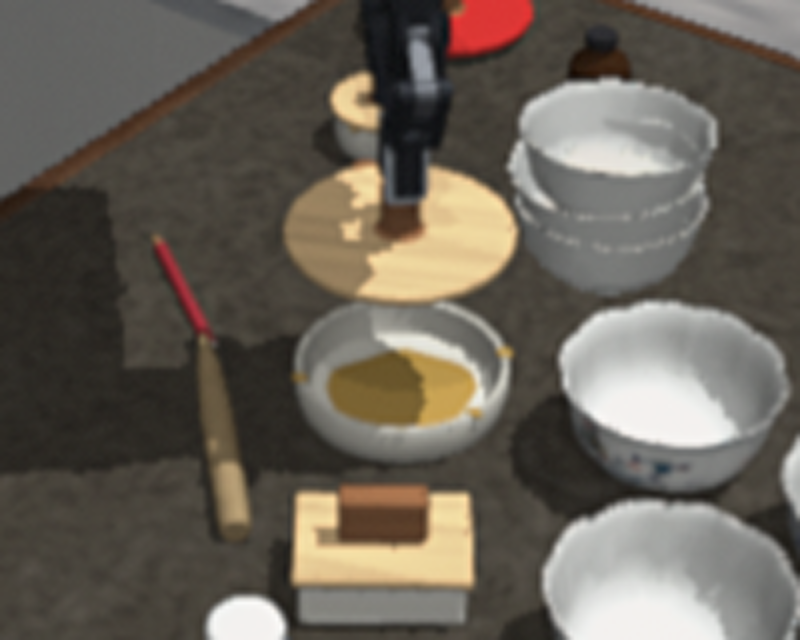

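Request:
move_arm(
  steps=[
    [-1,1,-0.5,-10,0,0,0],
    [-1,2.3,-0.8,-25,0,0,0],
    [-1,2.3,-0.8,-40,0,0,0],
    [-1,2.3,-0.8,-45,0,0,0],
    [-1,2.3,-0.8,-48,0,0,0],
  ],
)

```text
clock: 27.75
position: [645.7, -136.2, 68.6]
ee_rot: [1.0, 0.0, -0.001, -0.0]
contact_force: [-0.0, 0.3, -0.6]
gripper_width: 15.8
```

Request:
move_arm(
  steps=[
    [-1,0,0,0,0,0,0],
    [-1,0,0,0,0,0,0],
    [-1,0,0,0,0,0,0],
  ],
)

```text
clock: 28.0
position: [647.5, -136.2, 71.2]
ee_rot: [1.0, 0.0, 0.001, 0.0]
contact_force: [0.1, -0.9, -1.3]
gripper_width: 16.1
```

Run:
```python
from d import *
p=optics.get_image('wrist')
s=readout.read_state();print(s['position'],s['gripper_width'],s['contact_force'],s['wrist_torque'])
cv2.imwrite('pics/w18.png',p['frame']);np.save('w18.npy',p,allow_pickle=True)
x,y,z=s['position']
print(heldlid(p,x,y,z-19.4+13.5,59.7))
print(rimarc(p,644.8,-135.4,25.5,57.7,35))
cv2.imwrite('pics/c18.png',cv2.resize(p['frame'][100:240,160:400],None,fx=3.3,fy=3.3,interpolation=cv2.INTER_NEAREST))
p=optics.get_image('side');u,v=proj(p,[[645,-135,50]])[0].astype(int)
cv2.imwrite('pics/s18.png',cv2.resize(p['frame'][max(0,v-80):v+80,u-100:u+100],None,fx=4,fy=4,interpolation=cv2.INTER_CUBIC))
```

```text
[ 647.48995472 -136.21480988   71.24637043] 15.760473352677089 [-0.2854522  -0.14717607 -1.59035321] [-0.05501696  0.00378886 -0.01185003]
(array([ 646.17, -135.3 ]), np.float64(0.47), 306)Traceback (most recent call last):
  File "<stdin>", line 7, in <module>
  File "d.py", line 38, in rimarc
    r=least_squares(f,[x,y],loss='soft_l1',f_scale=.5);return r.x.round(2),np.sqrt(np.mean(r.fun**2)).round(2),len(P)
    return func(*args, **kwargs)
    vector_fun = VectorFunction(
        fun_wrapped,
    ...<6 lines>...
        workers=workers
    )
    self._update_fun()
    ~~~~~~~~~~~~~~~~^^
    self.f = self.fun_wrapped(xp_copy(self.x))
             ~~~~~~~~~~~~~~~~^^^^^^^^^^^^^^^^^
    return np.atleast_1d(self.fun(x))
                         ~~~~~~~~^^^
    return self.f(x, *self.args, **self.kwargs)
           ~~~~~~^^^^^^^^^^^^^^^^^^^^^^^^^^^^^^
  File "d.py", line 37, in <lambda>
    f=lambda q:np.hypot(P[:,0]-q[0],P[:,1]-q[1])-R
                        ~^^^^^
IndexError: too many indices for array: array is 1-dimensional, but 2 were indexed
```

Request:
move_arm(
  steps=[
    [-1,-1.4,0.2,-8,0,0,0],
    [-1,-1.4,0.2,-16,0,0,0],
    [-1,-1.4,0.2,-22,0,0,0],
    [-1,-1.4,0.2,-25,0,0,0],
    [-1,-1.4,0.2,-25,0,0,0],
  ],
)

```text
clock: 28.47
position: [644.5, -136.0, 43.6]
ee_rot: [1.0, 0.0, -0.001, -0.0]
contact_force: [-1.3, 0.5, -0.8]
gripper_width: 15.8
```

Run:
```python
from d import *
p=optics.get_image('wrist')
s=readout.read_state();print(s['position'],s['gripper_width'],s['contact_force'],s['wrist_torque'])
x,y,z=s['position']
print(heldlid(p,x,y,z-19.4+13.5,59.7))
p=optics.get_image('side');u,v=proj(p,[[645,-135,50]])[0].astype(int)
cv2.imwrite('pics/s18.png',cv2.resize(p['frame'][max(0,v-60):v+60,u-80:u+80],None,fx=5,fy=5,interpolation=cv2.INTER_CUBIC))
```

```text
[ 645.04202971 -136.01638249   44.31379905] 15.690249468886416 [-0.24815675  0.1447711  -1.05338723] [ 0.00971152 -0.02527342 -0.01972036]
(array([ 643.2 , -135.07]), np.float64(0.57), 306)
```

View pics/s18.png

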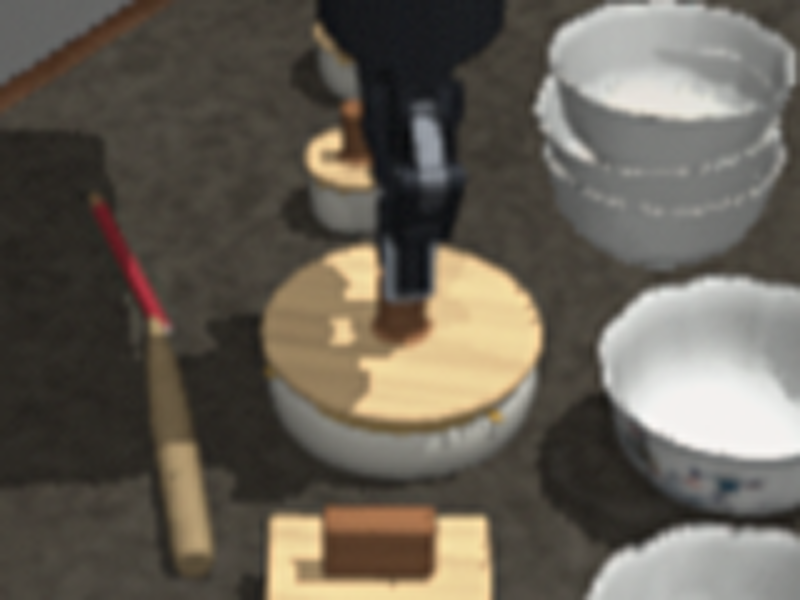

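Request:
move_arm(
  steps=[
    [-1,0,0,-1,0,0,0],
    [-1,0,0,-2,0,0,0],
    [-1,0,0,-3,0,0,0],
    [-1,0,0,-4,0,0,0],
    [-1,0,0,-5,0,0,0],
  ],
)

```text
clock: 28.98
position: [645.5, -136.0, 40.2]
ee_rot: [1.0, 0.0, 0.0, -0.0]
contact_force: [0.1, 0.8, -1.4]
gripper_width: 15.9
```

Request:
move_arm(
  steps=[
    [-1,0,0,-0.5,0,0,0],
    [-1,0,0,-1,0,0,0],
    [-1,0,0,-1.5,0,0,0],
    [-1,0,0,-2,0,0,0],
    [-1,0,0,-2,0,0,0],
  ],
)

```text
clock: 29.4
position: [645.4, -136.0, 38.1]
ee_rot: [1.0, 0.0, -0.0, 0.0]
contact_force: [-0.7, -0.7, -0.7]
gripper_width: 15.7
```

Request:
move_arm(
  steps=[
    [-1,0,0,-0.5,0,0,0],
    [-1,0,0,-1,0,0,0],
    [-1,0,0,-1.4,0,0,0],
    [-1,0,0,-1.4,0,0,0],
    [-1,0,0,-1.4,0,0,0],
  ],
)

```text
clock: 29.82
position: [645.6, -135.9, 37.4]
ee_rot: [1.0, 0.0, 0.0, 0.0]
contact_force: [-0.9, 1.0, 3.5]
gripper_width: 15.7
```

Request:
move_arm(
  steps=[
    [-1,0,0,-0.5,0,0,0],
    [-1,0,0,-0.8,0,0,0],
    [-1,0,0,-0.8,0,0,0],
  ],
)

```text
clock: 30.07
position: [645.6, -135.9, 37.3]
ee_rot: [1.0, 0.0, 0.0, 0.0]
contact_force: [-2.6, 1.6, 7.2]
gripper_width: 15.9
```

Request:
move_arm(
  steps=[
    [-0.5,0,0,0.3,0,0,0],
    [-0.3,0,0,0.3,0,0,0],
    [-0.1,0,0,0.3,0,0,0],
    [0.1,0,0,0.3,0,0,0],
    [0.1,0,0,0.3,0,0,0],
  ],
)

```text
clock: 30.48
position: [645.4, -136.1, 35.9]
ee_rot: [1.0, 0.0, -0.0, -0.0]
contact_force: [-0.1, 0.1, 0.6]
gripper_width: 47.0
```

Request:
move_arm(
  steps=[
    [0.1,0,0,5,0,0,0],
    [0.2,0,0,20,0,0,0],
    [0.2,0,0,50,0,0,0],
    [0.2,0,0,80,0,0,0],
    [0.2,0,0,80,0,0,0],
  ],
)

```text
clock: 30.9
position: [649.8, -136.7, 124.0]
ee_rot: [1.0, 0.001, 0.007, 0.001]
contact_force: [0.7, 0.1, 2.1]
gripper_width: 51.4
```

Run:
```python
from d import *
p=optics.get_image('wrist')
s=readout.read_state();print(s['position'],s['gripper_width'],s['contact_force'])
cv2.imwrite('pics/w19.png',p['frame']);np.save('w19.npy',p,allow_pickle=True)
m=lidmask(p)
P=blob(p,m,(645,-135),29.5,0);print(circ(P))
p=optics.get_image('side');u,v=proj(p,[[645,-135,30]])[0].astype(int)
cv2.imwrite('pics/s19.png',cv2.resize(p['frame'][max(0,v-60):v+60,u-80:u+80],None,fx=5,fy=5,interpolation=cv2.INTER_CUBIC))
```

```text
[ 648.22039996 -136.24356129  121.04912933] 51.59658869402128 [ 0.94373054 -0.16282838 -0.74092342]
(array([ 644.89683627, -135.08377581,   59.18426598]), np.float64(2.354862755612282))
```

View pics/w19.png

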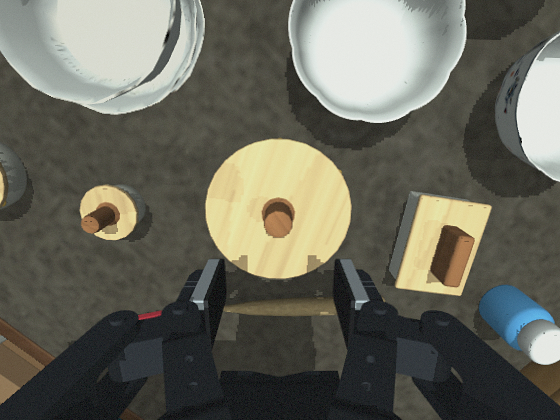

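View pics/s19.png

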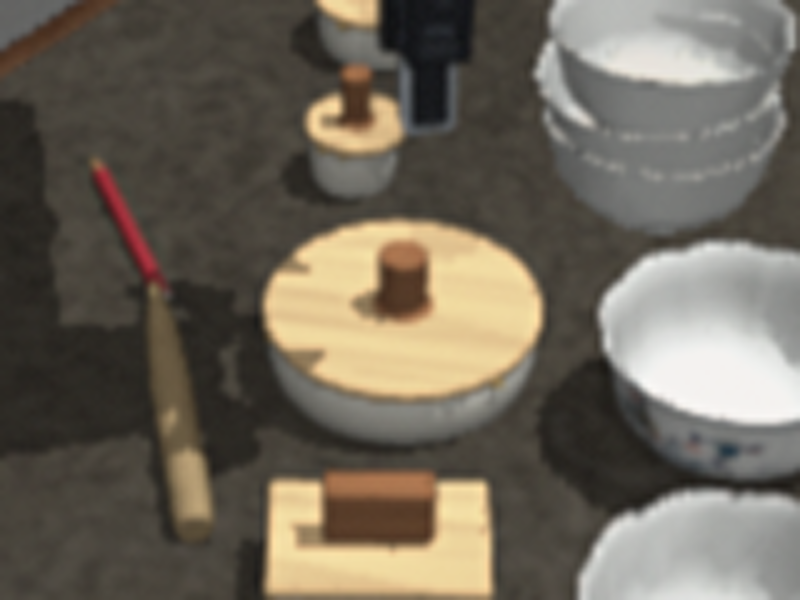

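Request:
move_arm(
  steps=[
    [0.2,-30,20,20,0,0,0],
    [0.2,-60,45,50,0,0,0],
    [0.2,-90,70,80,0,0,0],
    [0.2,-120,90,100,0,0,0],
    [0.2,-150,110,120,0,0,0],
  ],
)

```text
clock: 31.42
position: [504.0, -32.2, 229.1]
ee_rot: [1.0, -0.0, -0.001, 0.0]
contact_force: [0.7, 0.9, 0.6]
gripper_width: 50.8
```

Request:
move_arm(
  steps=[
    [0.2,-20,40,0,0,0,0],
    [0.2,-40,80,0,0,0,0],
    [0.2,-60,120,0,0,0,0],
    [0.2,-60,120,0,0,0,0],
    [0.2,-60,120,0,0,0,0],
  ],
)

```text
clock: 31.83
position: [444.1, 88.9, 228.9]
ee_rot: [1.0, 0.002, -0.001, 0.0]
contact_force: [-0.2, -0.3, -0.2]
gripper_width: 51.1
```

Run:
```python
from d import *
s=readout.read_state();print(s['position'],s['clock'])
a=np.linspace(0,2*np.pi,90)
for n in ('side','top'):
  p=optics.get_image(n);im=p['frame'].copy()
  np.save(f'f_{n}.npy',p,allow_pickle=True)
  S=4 if n=='side' else 4
  if n=='side': x0,y0,x1,y1=190,150,350,310
  else: x0,y0,x1,y1=195,140,425,290
  S=min(800//(x1-x0),600//(y1-y0))
  z=cv2.resize(im[y0:y1,x0:x1],None,fx=S,fy=S,interpolation=cv2.INTER_CUBIC)
  for (cx,cy,R,zz) in ((644.6,-135.4,60,31.5),(673.4,122,34,31),(644,4.9,24,32)):
    uv=proj(p,np.stack([cx+R*np.cos(a),cy+R*np.sin(a),np.full(90,zz)],1))
    for u,v in uv: cv2.circle(z,(int((u+.5-x0)*S),int((v+.5-y0)*S)),1,(255,0,255),-1)
  cv2.imwrite(f'pics/f_{n}.png',z)
  for o in ['jar','burnisher']+LIDS+DISH:
    r=nets.tip_of(o,p)[:2]
    print(n,o,[(np.round(k['uv'],1).tolist(),round(k['conf'],2)) for k in r])
```

```text
[444.05229757  88.90478856 228.85615141] 31.8333
side jar []
side burnisher [([263.2, 256.8], 0.89)]
side lid_large [([319.8, 153.9], 0.8), ([306.1, 239.6], 0.56)]
side lid_medium [([303.3, 174.4], 0.65)]
side lid_little [([297.5, 199.9], 0.69), ([310.1, 247.3], 0.5)]
side lid_oblong [([305.3, 286.1], 0.71)]
side dish_large [([307.1, 243.6], 0.65), ([269.8, 329.9], 0.51)]
side dish_medium [([300.1, 176.8], 0.62)]
side dish_little [([297.8, 211.5], 0.6)]
side dish_oblong [([301.2, 292.3], 0.56)]
top jar [([407.1, 231.6], 0.69)]
top burnisher [([329.1, 226.9], 0.83)]
top lid_large [([319.0, 187.7], 0.97), ([170.9, 150.0], 0.8)]
top lid_medium [([218.8, 170.5], 0.55)]
top lid_little [([262.8, 188.6], 0.53)]
top lid_oblong [([372.3, 199.8], 0.94)]
top dish_large []
top dish_medium [([369.2, 200.5], 0.66)]
top dish_little []
top dish_oblong []
```

View pics/f_side.png

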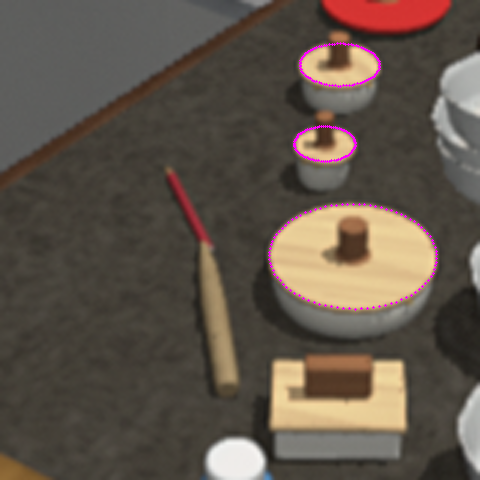

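View pics/f_top.png

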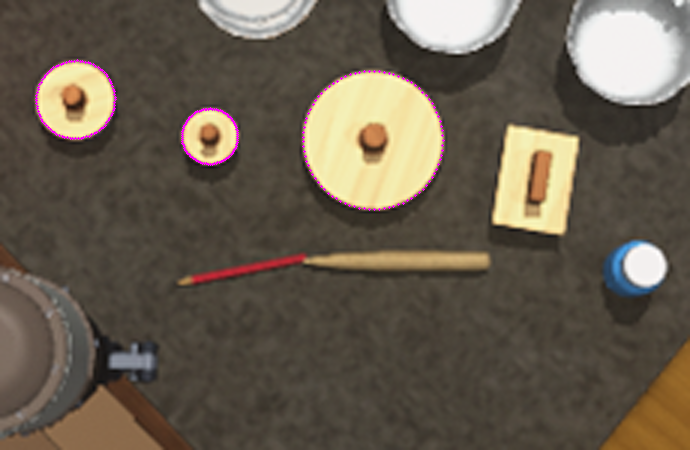

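```bash
python3 -c "
from bench import workorder
print(workorder.job_done())"
```

```text
the job is handed in; nothing more can be done
None
```

All four lids are on their dishes, and I handed the job in at about 32 s of the 104 s allowed. I took each lid by its grip, checked its alignment over the dish with the wrist camera, lowered it to light contact (about 4 to 7 N) and released it there. The order was oblong, medium, little, large. I left the red lid alone.

- **Level and home:** After the arm moved clear, the outlines expected for the three round lids at home height matched both the top and side pictures. I judged the oblong lid from the pictures and its measured position and contact height, without that overlay. It looked level and aligned.
- **Dishes and bystanders:** In the pictures the jar, the burnishing stick and the dishes appear where they stood.
- **Disagreements:**
  - The large lid touched down about 0.4 mm higher than I expected. I put this down to a small error in the grip height, since its outline still matched when level.
  - The wrist camera's positions disagreed by 1 to 2 mm between views, and I corrected for that before lowering each lid.
  - In the last check the network missed the jar in the side picture but found it in the top one. It also gave a few wrong labels for dishes that are now covered.

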